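# Drag the parts tote out of the wire rack with the pull hook

## Robot

A 6-joint arm with a two-finger parallel gripper is mounted at the origin on the work surface. World frame = base frame: x ahead of the robot, y to its left, z up, the work surface at z = 0. Lengths are in m, angles in rad, forces in N, time in s.
With the tool pointing down it reaches from about 0.425 to 0.95 m from the base axis. Payload 3.5 kg.
Tool frame: the origin (TCP) lies midway between the tips of the shut fingers; the grasp point (between the pads) lies 19 mm behind it; x points along the fingers, y is the direction in which the jaws open and shut, and the axes are right-handed (so a half turn about x gives the same grasp; the last joint's range is limited). The gripper opens to 85 mm and grips with 20 to 120 N. Pads are 22 mm wide; open, the fingers measure 114 mm over their backs; the gripper's body (76 mm by 85 mm) begins 54 mm behind the grasp point. The pads swing forward as they close: fully open they stand 13 mm farther back than shut.
Start: joints at [-1.269, 0.286, 1.577, -0, 1.279, -0.15], TCP at [0.295, -0.607, 0.231] pointing down, gripper open.
Joint ranges: [-2.77, 2.77], [-0.9, 2.22], [0.21, 2.48], [-1.53, 4.67], [0.24, 2.81], [-2.84, 2.84]. Speed limits (rad/s): [2.79, 2.79, 3.14, 3.14, 3.14, 3.14].

## Interface

Orientations are given as a unit quaternion [x, y, z, w].
In Python, from plant import ctrl, vision gives the robot as it stands. The module is installed in compiled form; this text tells all that it offers.
- The arm moves only by the tool play_rows, never from a script. Its arguments are lists of equal length, an entry for each row: "claw": the closure in counts, from 0 (fully open) to 255 (shut); "travel": the shift along the tool's x, y, z in m, a list of three; "dr": the turn, a rotation vector about the tool's x, y, z in rad, a list of three. In form: {"claw": [claw, ...], "travel": [[tx, ty, tz], ...], "dr": [[wx, wy, wz], ...]}. A call has 1 to 20 rows; each row is the pose to reach, as a shift and turn from the pose measured when the call began, along the tool's axes at that moment; what a row does not reach only later rows make up. A row lasts 1/10 s, in which the tool goes at most 50 mm and 8.59 degrees, less where a joint would pass 70% of its speed; a pose out of reach is approached as far as the arm can. A call with a gripper value outside its range is refused whole. The fingers move at their own pace and stop on an object; "force" is the grip in N (left out, the last holds). Time passes only in rows, so rows that repeat a pose let the fingers close. It gives the time, the measured TCP pose, the force and the opening at its end, in the units of the state.
- ctrl.get_state(): the state, without advancing time (a new reading comes with each control period).
- vision.read_camera(name): name is "scene" or "top" or "wrist"; returns a dict with "img" (384x512x3 uint8, red, green, blue), "range_z" (384x512 float32, m along the optical axis (not along the pixel's ray), 0 where there is no reading), "K" (3x3 intrinsics, pixels), "world_to_cam" (4x4, takes a point from world to camera coordinates). Camera axes: x right, y up, looking along -z (the intrinsics and any distortion apply to the point x, -y, -z); pixel columns grow to the right and rows downward; lengths in m; the calibration is good to about 2 mm. The wrist camera is an equidistant fisheye: a pixel r from the principal point sees the ray r / f radians off the axis. A picture is of the moment at which its call begins.
- ctrl.sign_off(): hands the job in, once; it reports no verdict.
The state is a dict: "time": time; "qpos": joint angles; "dq": joint speeds; "joint_efforts": joint torques, N m; "eef_pos": TCP position; "tcp_rot": TCP orientation; "contact_force": force on the tool from outside, world axes, zero at the start; "wrist_torque": the same for the moment, N m; "opening": opening from 0.0 (shut) to 1.0 (fully open).
Only numpy, scipy, OpenCV 4.12 (cv2) and the standard library are available. Lean on these libraries where they do the work, as an engineer would, in place of code of your own. Each camera call takes 0.05 s, during which the arm holds its last target.

## Task

Take the pull hook from its wooden rest, hook it over the front lip of the grey tote deep in the wire rack and drag the tote gently forward until it sits square against the wooden stop board, then keep a firm pull on it there for about a second (roughly 9 N more than it takes to slide it; the lip cracks above 16 N). Then unhook and lay the hook back in its rest as it lay before. Move the tote with the hook only, never with the hand, and leave the sanding block, cup and glue bottle where they are.

Things in the scene. Friction and masses are not known exactly. Their poses are not given: they have to be found in the camera images.
- hook_grip (a point): The pull hook, a loose tool, 0.22 kg, level in its rest at the start. This point is the place to grip, half-way up its wooden handle (26 wide, 24 high; from 90 mm behind this point to 40 mm before it; balance close to this point). x points along the tool to the hooked end, z up. A round steel rod 8 mm thick runs on along x at mid-height to x = +160 mm and there turns straight down
- hook_tip (a point): Lowest point of the hook's downturned end: 160 mm ahead of hook_grip and 34 mm below it; the downturned part is 8 mm thick and centred over this point, 30 mm of it free below the rod. Axes as hook_grip
- rest_seat (a point): Where hook_grip lies when the hook is in its fixed plywood rest, 70 mm above the bench; x along the rest, to the hooked end. Two notched wooden blocks 16 mm thick carry the hook: at x = -70 mm under the handle (notch 40 wide, 22 deep), at x = +80 mm under the rod (notch 24 wide, 22 deep); between them only a base board 12 mm thick. It stands left or right of the rack
- tote_lip (a point): Middle of the top edge (lip) of the front wall of the grey plastic tote, at the wall's mid-thickness. x points to the tote's back, z up. A loose open-topped box, 120 deep (x), 160 wide, 70 high, walls 4 mm, 0.3 to 0.65 kg, sliding with 1 to 4 N; behind the front wall a space 54 mm deep (x), 66 mm down, is empty, then a low partition and three tins
- tote_front (a point): Point on the outside of the tote's front wall, at the middle of its width and 9 mm above its underside; axes as tote_lip. The front wall lies flat on the stop board's inner face when the tote is home
- sander: Hand sanding block with a bar grip, 200 by 85, 67 high, lying on the bench on the other side of the rack from the rest; leave alone. Origin under its centre
- cup: Clear mixing cup, 84 across, 85 high, on the bench left of the rack; leave alone. Origin under its centre
- glue: Glue bottle, 60 across, 170 high, right of the rack; leave alone. Origin under its centre
- roof_front (a point): Middle of the front bar of the rack's roof of wire bars (bar centre, 8 mm thick, 215 mm above the bench), 95 mm behind deck_front; axes as deck_front. The roof covers all behind it, corner posts stand 115 mm to either side. Only the hook's rod goes under the roof, the hand stays in front of it
- deck_front (a point): Middle of the front edge of the rack's deck, a board 12 mm thick on the bench, at its top. x points straight into the rack, z up. Across the deck, square to x, stands the stop board, 12 thick, 170 wide, 56 high, clamped at a new place each time: its inner (far) face, stop_face, is 16 to 46 mm behind this point and is not measured: feel for it. Guide rails 16 high, 184 apart, run along x
There are look-alikes about, which are no part of the job. What is shaped like the part that bears rest_seat but pink is not meant.

How it is judged:
On the way, in this order (a step that is already met when the one before it is completed fails the run):
1. the hook's end is down inside the tote, behind its front lip, with the tote still away from the stop (z of hook_tip in the frame of tote_lip below -0.006 m and x of hook_tip in the frame of tote_lip between 0.003 and 0.055 m and x of tote_front in the frame of stop_face above 0.03 m and y of hook_tip in the frame of tote_lip between -0.076 and 0.076 m), for 0.1 s.
2. the hook, behind the lip, holds the tote firmly against the stop board (over 6 N on the board) (contact force between tote and stop above 6 N and contact force between hook and tote above 6 N and z of hook_tip in the frame of tote_lip below -0.004 m and x of hook_tip in the frame of tote_lip between 0 and 0.055 m and y of hook_tip in the frame of tote_lip between -0.076 and 0.076 m), for 0.5 s.
At the end, for the whole second after the job is handed in: The tote stands flat on the deck with its front within 4 mm of the stop board and square to it within 0.05 rad; the hook lies at rest in its rest, hooked end the same way as at the start, upright, within 20 mm and 0.15 rad of its place; both are still and let go (x of tote_front in the frame of stop_face between -0.004 and 0.004 m and angle between the x axis of tote_lip and the x axis of stop_face, either way round below 0.05 rad and angle between tote_lip's own z axis and vertical below 0.05 rad and distance between hook_grip and rest_seat below 0.02 m and angle between the x axis of hook_grip and the x axis of rest_seat, either way round below 0.15 rad and angle between hook_grip's own z axis and vertical below 0.15 rad and x of hook_tip in the frame of rest_seat above 0.1 m and linear speed of each of tote, hook below 0.01 m/s); the robot touches nothing.
It fails at once if the hook and the tote press on each other with more than 16 N (the lip cracks) (contact force between hook and tote above 16 N).
It fails at once if the hand touches the tote (contact force between any of the fingers, the arm and tote above 0.5 N).
It fails at once if the tote is tipped by more than 0.2 rad (angle between tote_lip's own z axis and vertical above 0.2 rad).
It fails at once if the sanding block, the cup or the glue bottle is moved more than 20 mm (distance of any of sander, cup, glue from where it was at the start of the episode above 0.02 m).
It also fails if it takes over 72 s, if anything falls off the work surface, if the arm or the gripper's body presses on something with over 40 N, if the wrist force passes 120 N, or if a joint passes its speed limit or range.

## Working session

There is one attempt and no reset: what is moved stays moved. The work goes in short steps, Python scripts to look and compute and a tool call to move; the robot and the scene stay as the last step left them, time stands still between calls to the robot, and variables do not carry over. Pictures are saved under pics/ and viewed, and the job is handed in when it is done.

Besides the shell and the picture viewer there is one more tool, called after "Request:" by a JSON object that holds its "op" and its "data", one argument or row to a line. play_rows: Moves the arm, as the interface text tells. Its arguments: {"type":"object","properties":{"claw":{"type":"array","items":{"type":"number"}},"travel":{"type":"array","items":{"type":"array","items":{"type":"number"}}},"dr":{"type":"array","items":{"type":"array","items":{"type":"number"}}},"force":{"type":"number"}},"required":["claw","travel","dr"]}

```bash
mkdir -p pics; ls; cat > h.py <<'E'
import numpy as np, cv2
from plant import ctrl, vision
def grab(n):
    d=vision.read_camera(n); return d
def save(d,f,crop=None,s=1):
    im=d["img"][:,:,::-1]
    if crop: a,b,c,e=crop; im=im[b:e,a:c]
    if s!=1: im=cv2.resize(im,None,fx=s,fy=s,interpolation=cv2.INTER_CUBIC)
    cv2.imwrite("pics/"+f,im)
def ray(d,u,v):
    K=d["K"];x=(u-K[0,2])/K[0,0];y=(v-K[1,2])/K[1,1]
    R=d["world_to_cam"][:3,:3];t=d["world_to_cam"][:3,3]
    return -R.T@t, R.T@np.array([x,-y,-1.])
def at_z(d,u,v,z):
    o,r=ray(d,u,v); return o+r*(z-o[2])/r[2]
def at_depth(d,u,v):
    o,r=ray(d,u,v); return o+r*d["range_z"][int(round(v)),int(round(u))]
def proj(d,p):
    c=d["world_to_cam"]@np.append(p,1); K=d["K"]
    return K[0,0]*c[0]/-c[2]+K[0,2], K[1,1]*-c[1]/-c[2]+K[1,2]
E
python3 - <<'E'
from h import *
for n in("scene","top","wrist"):
    d=grab(n); save(d,n+"0.png",s=1.5); print(n,d["K"].round(1).tolist(),d["world_to_cam"].round(3).tolist())
    np.savez("/tmp/"+n+"0.npz",**d)
print(ctrl.get_state())
E
```

```text
pics
scene [[473.6, 0.0, 252.0], [0.0, 473.6, 188.6], [0.0, 0.0, 1.0]] [[0.88, 0.475, -0.011, -0.45], [-0.288, 0.551, 0.783, 0.042], [0.378, -0.686, 0.622, -1.878], [0.0, 0.0, 0.0, 1.0]]
top [[454.2, 0.0, 260.0], [0.0, 454.2, 193.1], [0.0, 0.0, 1.0]] [[0.025, -1.0, 0.009, -0.019], [0.99, 0.026, 0.139, -0.551], [-0.14, 0.006, 0.99, -1.397], [0.0, 0.0, 0.0, 1.0]]
wrist [[297.3, 0.0, 251.0], [0.0, 297.3, 192.7], [0.0, 0.0, 1.0]] [[0.436, -0.9, -0.003, -0.674], [0.85, 0.413, -0.325, 0.04], [0.294, 0.14, 0.946, -0.382], [0.0, 0.0, 0.0, 1.0]]
{'time': 0.15, 'qpos': array([-1.26900407e+00,  2.86993367e-01,  1.57784405e+00, -3.88717612e-05,
        1.27859868e+00, -1.49948080e-01]), 'dq': array([-1.00635980e-03, -1.50296264e-03, -4.95131126e-03, -1.11926537e-03,
        7.72394632e-05,  1.76448874e-03]), 'joint_efforts': array([-8.22576703e-05, -4.06603432e+01, -2.93142486e+01, -2.08960382e-04,
        3.99281693e-03, -7.57771659e-06]), 'eef_pos': array([ 0.29455457, -0.6067704 ,  0.23024233]), 'tcp_rot': array([-0.68908225, -0.15901244,  0.68920736, -0.15771468]), 'contact_force': array([ 0.84709336,  0.56930214, -0.23572245]), 'wrist_torque': array([ 0.00657822,  0.04520879, -0.0073373 ]), 'opening': 1.0048918015654102}
```

View pics/scene0.png

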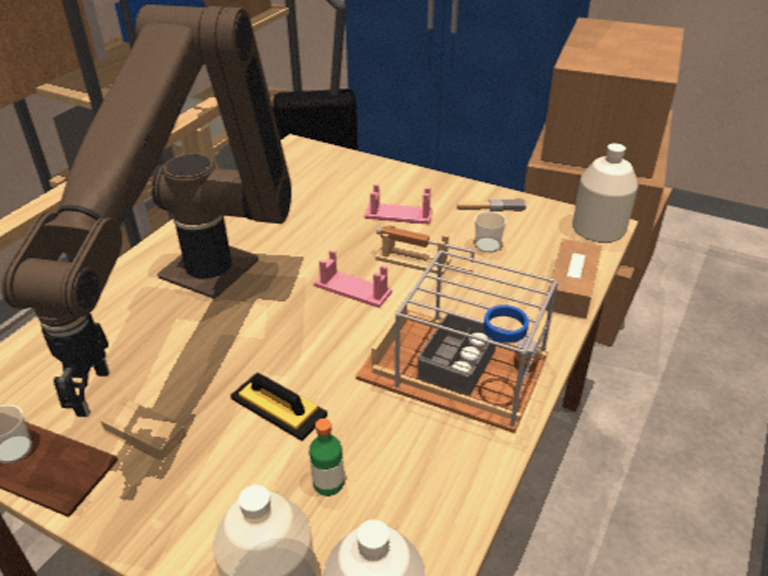

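View pics/top0.png

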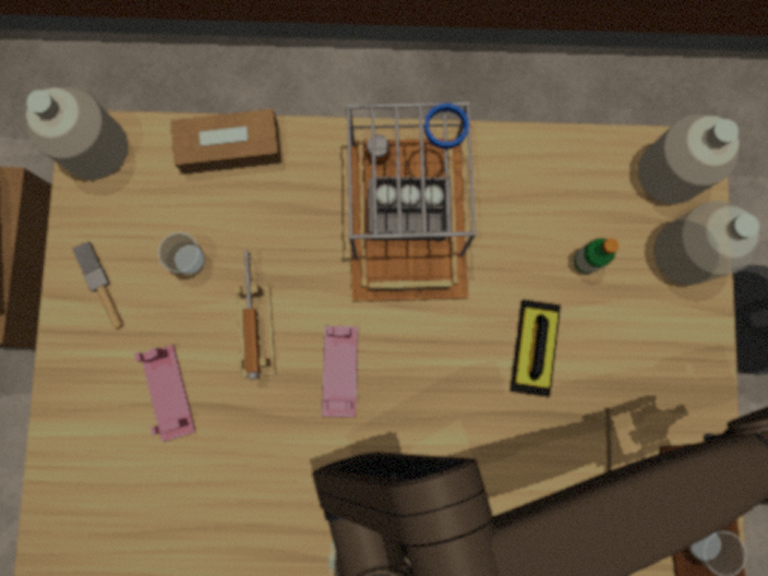

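View pics/wrist0.png

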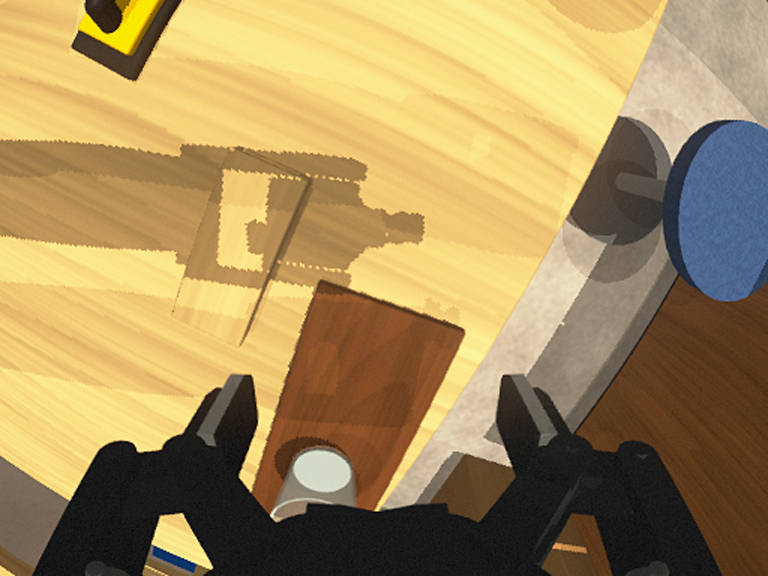

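```bash
python3 - <<'E'
import numpy as np
from h import *
t=dict(np.load("/tmp/top0.npz"));s=dict(np.load("/tmp/scene0.npz"))
a=t["img"][155:265,140:240];a=cv2.resize(a,None,fx=5,fy=5,interpolation=cv2.INTER_CUBIC)
b=s["img"][130:200,235:335];b=cv2.resize(b,None,fx=2.8,fy=2.8,interpolation=cv2.INTER_CUBIC)
c=np.zeros((550,780,3),np.uint8);c[:550,:500]=a;c[:196,500:780]=b
cv2.imwrite("pics/crop1.png",c[:,:,::-1])
a=t["img"][60:210,220:325];cv2.imwrite("pics/crop2.png",cv2.resize(a,None,fx=4,fy=4,interpolation=cv2.INTER_CUBIC)[:,:,::-1])
a=s["img"][160:290,235:375];cv2.imwrite("pics/crop3.png",cv2.resize(a,None,fx=4.5,fy=4.5,interpolation=cv2.INTER_CUBIC)[:,:,::-1])
E
```

```text
(no output)
```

View pics/crop1.png

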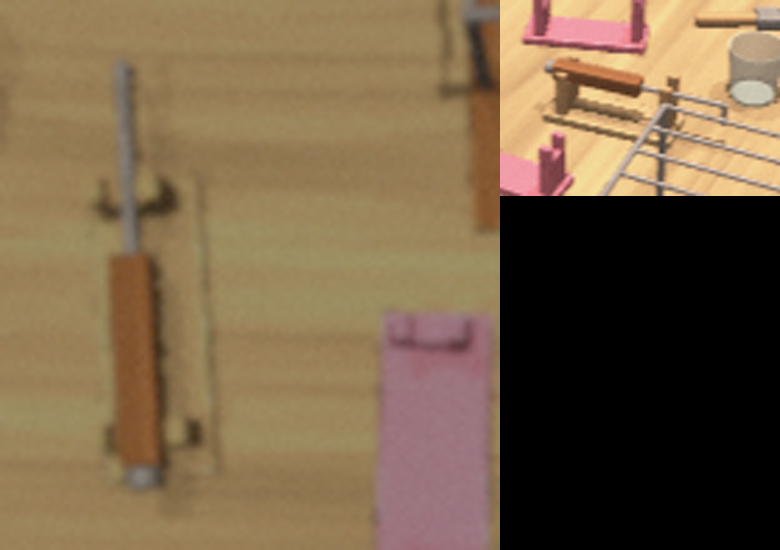

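View pics/crop2.png

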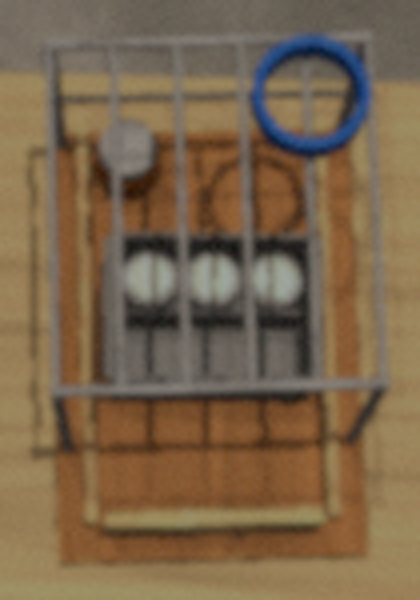

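View pics/crop3.png

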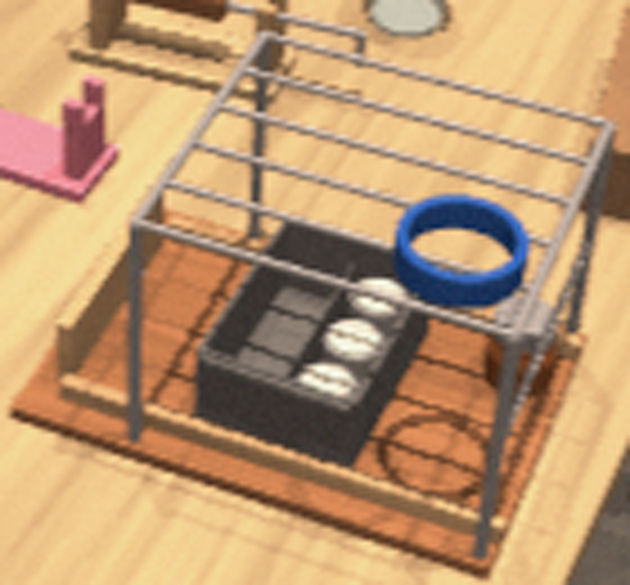

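```bash
python3 - <<'E'
import numpy as np
from h import *
t=dict(np.load("/tmp/top0.npz"));s=dict(np.load("/tmp/scene0.npz"))
def T(cx,cy,ox,oy,sc,z,n):
    u=ox+(cx+.5)/sc-.5;v=oy+(cy+.5)/sc-.5
    print(n,at_z(t,u,v,z).round(4), at_depth(t,u,v).round(4))
H=lambda x,y,z,n:T(x,y,140,155,5,z,n)
H(130,255,.082,"handle front mid");H(140,467,.082,"handle back mid");H(110,255,.082,'fl');H(152,255,.082,'fr');H(119,467,.082,'bl');H(160,467,.082,'br');H(122,65,.070,"rod end");H(132,250,.07,"rod at handle")
R=lambda x,y,z,n:T(x,y,220,60,4,z,n)
R(63,560,.012,'deck FL');R(368,554,.012,'deck FR');R(105,525,.068,'stop L frontTop');R(325,521,.068,'stop R');R(105,510,.068,'stop L b');R(325,508,.068,'stopRb')
R(57,391,.215,'rf L');R(385,384,.215,'rf R');R(48,43,.215,'rb L');R(370,36,.215,'rbR')
R(120,385,.082,'lipL?');R(318,385,.082,'lipR?');R(105,383,.082,'tote FL');R(128,238,.082,'tote BL');R(315,238,.082,'tote BR')
E
```

```text
handle front mid [0.4997 0.2823 0.082 ] [0.5001 0.2831 0.078 ]
handle back mid [0.3717 0.2694 0.082 ] [0.3717 0.2693 0.0825]
fl [0.4993 0.2944 0.082 ] [0.5064 0.3083 0.0162]
fr [0.5    0.2689 0.082 ] [0.501  0.2707 0.0729]
bl [0.3714 0.282  0.082 ] [0.3724 0.297  0.0079]
br [0.372  0.2574 0.082 ] [0.3721 0.2592 0.0723]
rod end [0.6195 0.2961 0.07  ] [0.6191 0.2957 0.0721]
rod at handle [0.5041 0.2837 0.07  ] [0.5032 0.2821 0.0775]
deck FL [0.5323 0.0739 0.012 ] [0.5325 0.074  0.0101]
deck FR [ 0.5436 -0.1711  0.012 ] [ 0.5431 -0.1708  0.0152]
stop L frontTop [0.5534 0.0396 0.068 ] [0.5615 0.041  0.0125]
stop R [ 0.561  -0.1308  0.068 ] [ 0.5611 -0.1308  0.0674]
stop L b [0.5652 0.0399 0.068 ] [0.5733 0.0413 0.0149]
stopRb [ 0.5712 -0.1307  0.068 ] [ 0.5707 -0.1304  0.0712]
rf L [0.6259 0.0721 0.215 ] [0.6259 0.0721 0.2149]
rf R [ 0.6371 -0.1575  0.215 ] [ 0.6371 -0.1575  0.2152]
rb L [0.8811 0.087  0.215 ] [0.8812 0.087  0.2149]
rbR [ 0.8931 -0.1447  0.215 ] [ 0.8929 -0.1446  0.2154]
lipL? [0.6613 0.0308 0.082 ] [0.6314 0.0282 0.2149]
lipR? [ 0.6654 -0.1227  0.082 ] [ 0.6349 -0.1104  0.2159]
tote FL [0.6625 0.0425 0.082 ] [0.6788 0.0445 0.0098]
tote BL [0.7791 0.0279 0.082 ] [0.7795 0.0279 0.0808]
tote BR [ 0.7832 -0.1188  0.082 ] [ 0.7405 -0.1067  0.2184]
```

```bash
cat >> h.py <<'E'
from scipy.spatial.transform import Rotation as Ro
def state(): return ctrl.get_state()
def cmd(pos,R,st=None):
    """travel, rotvec from current measured pose to goal TCP pose (R 3x3)"""
    st=st or state(); R0=Ro.from_quat(st["tcp_rot"]).as_matrix()
    tr=R0.T@(np.asarray(pos)-st["eef_pos"]); dr=Ro.from_matrix(R0.T@R).as_rotvec()
    return tr.round(4),dr.round(4)
def toolR(yaw,tilt=0,flip=False):
    """tool pointing down, tool z along hook x (yaw); tilt>0: fingers lean back toward -hook x"""
    hx=np.array([np.cos(yaw),np.sin(yaw),0]);hz=np.array([0,0,1.])
    X=-hz*np.cos(tilt)-hx*np.sin(tilt)
    Y=np.cross(hz,hx)*(1 if not flip else -1)
    return np.stack([X,Y,np.cross(X,Y)],1)
E
python3 - <<'E'
from h import *
st=state();R=Ro.from_quat(st["tcp_rot"]).as_matrix();print(R.round(3))
w=dict(np.load("/tmp/wrist0.npz"));W=w["world_to_cam"];c=-W[:3,:3].T@W[:3,3];print("cam in tool",(R.T@(c-st["eef_pos"])).round(3),"axis",(R.T@-W[2,:3]).round(3), "right",(R.T@W[0,:3]).round(3))
for f in(0,1):
    print(cmd([0.45,0.0,0.36],toolR(0.1,0,f)),np.degrees(np.linalg.norm(cmd([0.45,0.0,0.36],toolR(0.1,0,f))[1])))
E
```

```text
[[-0.001  0.437 -0.9  ]
 [ 0.002 -0.9   -0.437]
 [-1.    -0.002 -0.   ]]
cam in tool [-0.142  0.001 -0.086] axis [ 0.945 -0.001  0.326] right [0.001 1.    0.   ]
(array([-0.1288, -0.4783, -0.4048]), array([-2.7898e+00, -2.6000e-03,  1.0000e-04])) 159.84383520533734
(array([-0.1288, -0.4783, -0.4048]), array([3.518e-01, 1.000e-04, 1.900e-03])) 20.156950015540907
```

Request:
{"op": "play_rows", "data": {
  "claw": [0,0,0,0,0,0,0,0,0,0,0,0,0,0,0,0,0,0,0,0],
  "travel": [
    [-0.05,0,0],
    [-0.1,0,0],
    [-0.13,0,0],
    [-0.13,-0.478,-0.405],
    [-0.13,-0.478,-0.405],
    [-0.13,-0.478,-0.405],
    [-0.13,-0.478,-0.405],
    [-0.13,-0.478,-0.405],
    [-0.13,-0.478,-0.405],
    [-0.13,-0.478,-0.405],
    [-0.13,-0.478,-0.405],
    [-0.13,-0.478,-0.405],
    [-0.13,-0.478,-0.405],
    [-0.13,-0.478,-0.405],
    [-0.13,-0.478,-0.405],
    [-0.13,-0.478,-0.405],
    [-0.13,-0.478,-0.405],
    [-0.13,-0.478,-0.405],
    [-0.13,-0.478,-0.405],
    [-0.13,-0.478,-0.405]
  ],
  "dr": [
    [-0.15,0,0],
    [-0.3,0,0],
    [-0.45,0,0],
    [-2.79,0,0],
    [-2.79,0,0],
    [-2.79,0,0],
    [-2.79,0,0],
    [-2.79,0,0],
    [-2.79,0,0],
    [-2.79,0,0],
    [-2.79,0,0],
    [-2.79,0,0],
    [-2.79,0,0],
    [-2.79,0,0],
    [-2.79,0,0],
    [-2.79,0,0],
    [-2.79,0,0],
    [-2.79,0,0],
    [-2.79,0,0],
    [-2.79,0,0]
  ]
}}

```text
time: 2.15
eef_pos: [0.4501, 0.0001, 0.3609]
tcp_rot: [-0.035, 0.707, 0.036, 0.706]
contact_force: [0.8, 0.6, -0.5]
opening: 0.997
```

```bash
python3 - <<'E'
from h import *
st=state();print(st["time"],st["qpos"].round(4),st["eef_pos"].round(4),Ro.from_quat(st["tcp_rot"]).as_matrix().round(3).tolist())
d=grab("wrist");save(d,"w1.png",s=1.5);np.savez("/tmp/w1.npz",**d)
print(cmd([0.47,0.27,0.22],toolR(0.1)))
E
```

```text
2.15 [-2.2670e-01 -3.0120e-01  1.9290e+00  1.6000e-03  1.5154e+00 -1.8981e+00] [4.501e-01 1.000e-04 3.609e-01] [[-0.001, -0.1, 0.995], [0.002, 0.995, 0.1], [-1.0, 0.002, -0.001]]
(array([0.1414, 0.2665, 0.0464]), array([-0.0016, -0.0008, -0.002 ]))
```

View pics/w1.png

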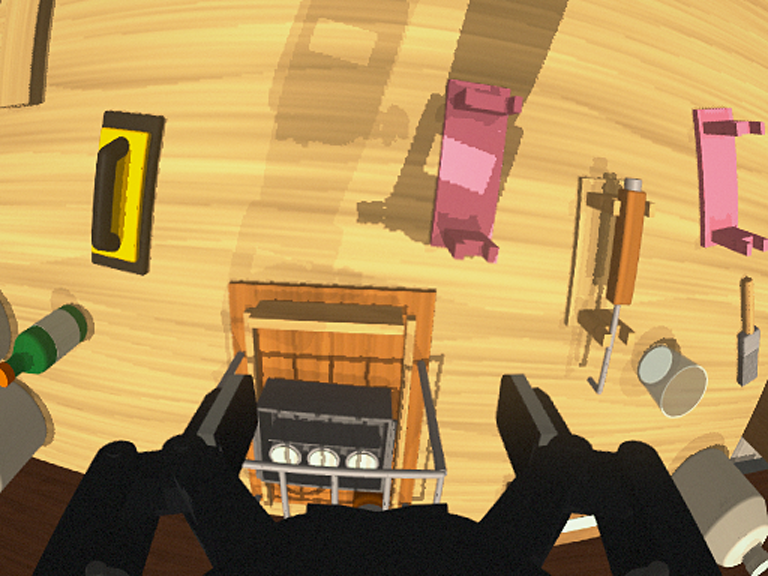

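Request:
{"op": "play_rows", "data": {
  "claw": [0,0,0,0,0,0,0,0],
  "travel": [
    [0.14,0.267,0.046],
    [0.14,0.267,0.046],
    [0.14,0.267,0.046],
    [0.14,0.267,0.046],
    [0.14,0.267,0.046],
    [0.14,0.267,0.046],
    [0.14,0.267,0.046],
    [0.14,0.267,0.046]
  ],
  "dr": [
    [0,0,0],
    [0,0,0],
    [0,0,0],
    [0,0,0],
    [0,0,0],
    [0,0,0],
    [0,0,0],
    [0,0,0]
  ]
}}

```text
time: 3.0
eef_pos: [0.4688, 0.271, 0.2201]
tcp_rot: [-0.035, 0.708, 0.035, 0.705]
contact_force: [0.8, -1.2, 1.2]
opening: 0.999
```

```bash
python3 - <<'E'
from h import *
st=state();print(st["time"],st["qpos"].round(4),st["eef_pos"].round(4))
d=grab("wrist");save(d,"w2.png",s=1.5);np.savez("/tmp/w2.npz",**d)
E
```

```text
3.0 [ 3.3590e-01  3.0000e-03  1.9145e+00  1.8000e-03  1.2274e+00 -1.3349e+00] [0.4688 0.271  0.2201]
```

View pics/w2.png

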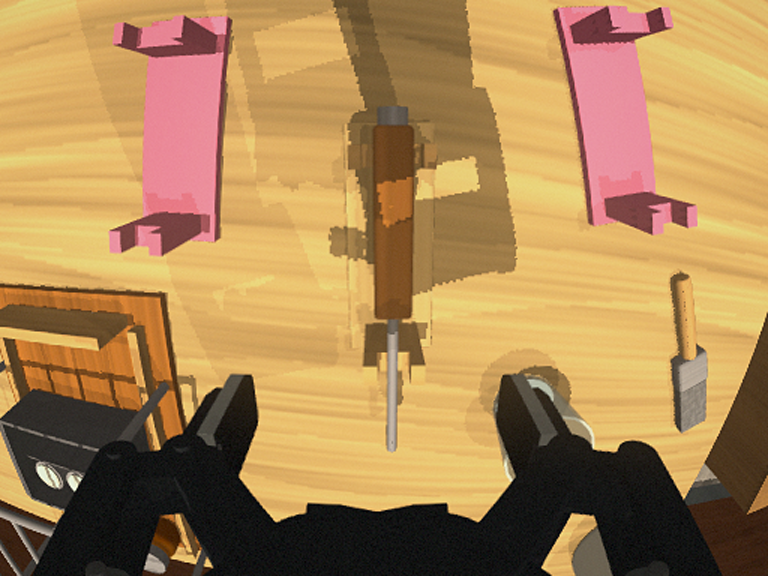

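```bash
cat >> h.py <<'E'
def fray(d,u,v):
    K=d["K"];a=(u-K[0,2])/K[0,0];b=(v-K[1,2])/K[1,1];r=np.hypot(a,b);k=np.sin(r)/r if r>1e-9 else 1
    R=d["world_to_cam"][:3,:3];t=d["world_to_cam"][:3,3]
    return -R.T@t, R.T@np.array([a*k,-b*k,-np.cos(r)])
def f_z(d,u,v,z):
    o,r=fray(d,u,v); return o+r*(z-o[2])/r[2]
def f_depth(d,u,v):
    o,r=fray(d,u,v); dz=d["range_z"][int(round(v)),int(round(u))]; ax=-d["world_to_cam"][2,:3]
    return o+r*dz/(r@ax)
E
python3 - <<'E'
from h import *
w=dict(np.load("/tmp/w2.npz"))
def P(x,y,z,n,w=w):
    u,v=(x+.5)/1.5-.5,(y+.5)/1.5-.5; print(n,f_z(w,u,v,z).round(4),f_depth(w,u,v).round(4))
P(393,126,.082,'back');P(393,318,.082,'front');P(373,200,.082,'L');P(413,200,.082,'R');P(391.5,325,.074,'rod0');P(392,449,.07,'rodend')
hsv=cv2.cvtColor(w["img"],cv2.COLOR_RGB2HSV)
w1=dict(np.load("/tmp/w1.npz"))
print('rack')
for x,y,z,n in [(247,321,.068,'stop in R(toolneg y) '),(413,328,.068,'stop outer?'),(250,306,.068,'a'),(413,316,.068,'b'),(260,380,.082,'lip l'),(392,390,.082,'lip r'),(244,466,.215,'rf'),(444,470,.215,'rf'),(231,283,.012,'deck'),(436,290,.012,'deck'),(262,422,.082,'x'),(393,430,.082,'x')]: P(x,y,z,n,w1)
cv2.imwrite("pics/c4.png",cv2.resize(w1["img"][180:345,140:300],None,fx=3.6,fy=3.6,interpolation=cv2.INTER_CUBIC)[:,:,::-1])
cv2.imwrite("pics/c5.png",cv2.resize(w["img"][60:310,210:310],None,fx=2.4,fy=2.4,interpolation=cv2.INTER_CUBIC)[:,:,::-1])
E
```

```text
back [0.3756 0.272  0.082 ] [0.3755 0.2721 0.0799]
front [0.5018 0.2856 0.082 ] [0.5021 0.2857 0.0814]
L [0.4234 0.2643 0.082 ] [0.4324 0.2648 0.013 ]
R [0.4208 0.2895 0.082 ] [0.421  0.2896 0.0801]
rod0 [0.5105 0.2858 0.074 ] [0.5106 0.2858 0.0739]
rodend [0.6248 0.2995 0.07  ] [0.6222 0.2991 0.0733]
rack
stop in R(toolneg y)  [ 0.5675 -0.1296  0.068 ] [ 0.5859 -0.1407  0.0278]
stop outer? [0.5568 0.0506 0.068 ] [0.575  0.0562 0.0261]
a [ 0.5495 -0.1261  0.068 ] [ 0.5728 -0.1412  0.0121]
b [0.543  0.0488 0.068 ] [0.5655 0.0561 0.0122]
lip l [ 0.6319 -0.1121  0.082 ] [ 0.6756 -0.1292  0.0124]
lip r [0.6277 0.0356 0.082 ] [0.6717 0.0431 0.0105]
rf [ 0.641  -0.0971  0.215 ] [ 0.6374 -0.0959  0.2188]
rf [0.6242 0.0759 0.215 ] [0.6243 0.076  0.2148]
deck [ 0.5457 -0.1653  0.012 ] [ 0.5467 -0.1662  0.0093]
deck [0.5303 0.0789 0.012 ] [0.5337 0.0808 0.0015]
x [ 0.6906 -0.1112  0.082 ] [ 0.6978 -0.1135  0.0726]
x [0.683  0.0433 0.082 ] [0.6833 0.0433 0.0815]
```

View pics/c4.png

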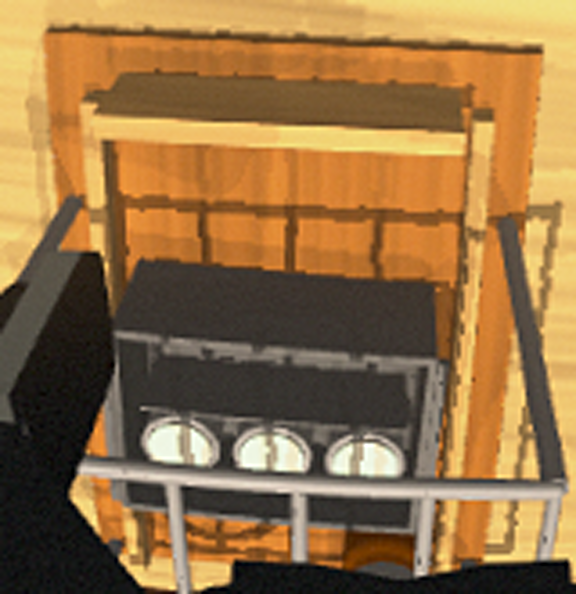

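View pics/c5.png

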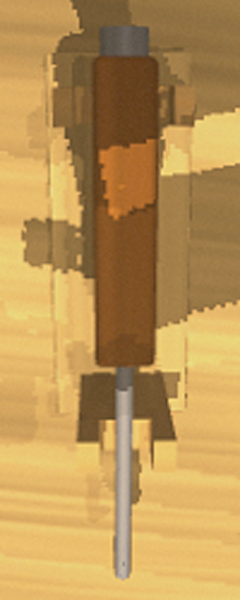

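```bash
python3 - <<'E'
from h import *
w=dict(np.load("/tmp/w1.npz"))
def P(x,y,z,n):
    u,v=140+(x+.5)/3.6-.5,180+(y+.5)/3.6-.5; print(n,f_z(w,u,v,z).round(4),f_depth(w,u,v).round(4))
P(115,330,.082,'lipR');P(440,357,.082,'lipL');P(136,262,.012,'tote bottom R');P(436,283,.012,'tote bottom L')
P(104,137,.068,'stop in R');P(465,152,.068,'stop in L');P(104,117,.068,'stop out R');P(465,131,.068,'stop out L');P(48,30,.012,'deck');P(541,48,.012,'deck')
P(130,500,.082,'back R');P(413,525,.082,'back L');P(85,463,.215,'rf');P(562,487,.215,'rfL')
E
```

```text
lipR [ 0.6698 -0.1158  0.082 ] [ 0.6711 -0.1163  0.0801]
lipL [0.6663 0.0413 0.082 ] [0.7159 0.0496 0.0119]
tote bottom R [ 0.6729 -0.1206  0.012 ] [ 0.6735 -0.1208  0.011 ]
tote bottom L [0.6673 0.0417 0.012 ] [0.6673 0.0417 0.012 ]
stop in R [ 0.5737 -0.1227  0.068 ] [ 0.5743 -0.123   0.0667]
stop in L [0.5637 0.0411 0.068 ] [0.5887 0.0474 0.0123]
stop out R [ 0.5637 -0.1227  0.068 ] [ 0.564  -0.1228  0.0673]
stop out L [0.5535 0.0398 0.068 ] [0.5779 0.0462 0.0109]
deck [ 0.5448 -0.167   0.012 ] [ 0.5452 -0.1673  0.0109]
deck [0.53   0.0778 0.012 ] [0.5335 0.0797 0.0014]
back R [ 0.7837 -0.1124  0.082 ] [ 0.7856 -0.1129  0.08  ]
back L [0.7806 0.0405 0.082 ] [0.7798 0.0404 0.0828]
rf [ 0.6366 -0.0958  0.215 ] [ 0.6343 -0.095   0.2175]
rfL [0.6273 0.0764 0.215 ] [0.6263 0.0761 0.216 ]
```

```bash
python3 - <<'E'
from h import *
print(cmd([.4714,.281,.054],toolR(.107)))
E
```

```text
(array([0.1674, 0.0103, 0.0031]), array([-0.0089, -0.0013, -0.0013]))
```

Request:
{"op": "play_rows", "data": {
  "claw": [0,0,0,0,0,0,0,255,255,255,255,255,255,255,255,255],
  "travel": [
    [0.03,0.01,0.003],
    [0.07,0.01,0.003],
    [0.11,0.01,0.003],
    [0.145,0.01,0.003],
    [0.16,0.01,0.003],
    [0.167,0.01,0.003],
    [0.167,0.01,0.003],
    [0.167,0.01,0.003],
    [0.167,0.01,0.003],
    [0.167,0.01,0.003],
    [0.167,0.01,0.003],
    [0.167,0.01,0.003],
    [0.167,0.01,0.003],
    [0.167,0.01,0.003],
    [0.167,0.01,0.003],
    [0.167,0.01,0.003]
  ],
  "dr": [
    [-0.009,0,0],
    [-0.009,0,0],
    [-0.009,0,0],
    [-0.009,0,0],
    [-0.009,0,0],
    [-0.009,0,0],
    [-0.009,0,0],
    [-0.009,0,0],
    [-0.009,0,0],
    [-0.009,0,0],
    [-0.009,0,0],
    [-0.009,0,0],
    [-0.009,0,0],
    [-0.009,0,0],
    [-0.009,0,0],
    [-0.009,0,0]
  ],
  "force": 100
}}

```text
time: 4.65
eef_pos: [0.472, 0.2811, 0.0556]
tcp_rot: [-0.037, 0.706, 0.039, 0.706]
contact_force: [-1.1, -0.5, 5.6]
opening: 0.286
```

```bash
python3 - <<'E'
from h import *
st=state();print(st["time"],st["qpos"].round(4),st["eef_pos"].round(4),st["contact_force"].round(2),st["wrist_torque"].round(3))
np.savez("/tmp/grasp.npz",p=st["eef_pos"],q=st["tcp_rot"]);print(st["tcp_rot"])
d=grab("wrist");save(d,"w3.png",s=1.5)
d=grab("scene");save(d,"s3.png",(200,100,350,220),5)
E
```

```text
4.65 [ 0.3517  0.2275  2.0027  0.0022  0.9108 -1.3278] [0.472  0.2811 0.0556] [-1.05 -0.47  5.63] [-0.03   0.235  0.012]
[-0.037292    0.70605451  0.03857806  0.70612185]
```

View pics/w3.png

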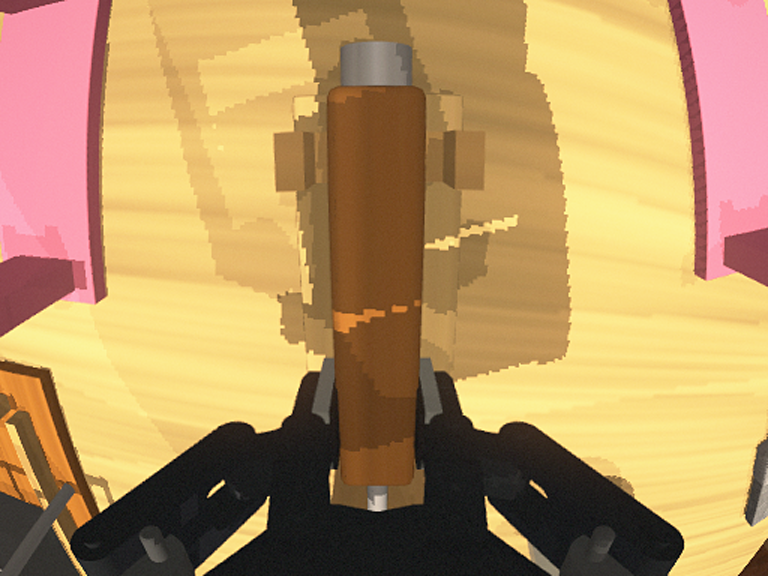

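View pics/s3.png

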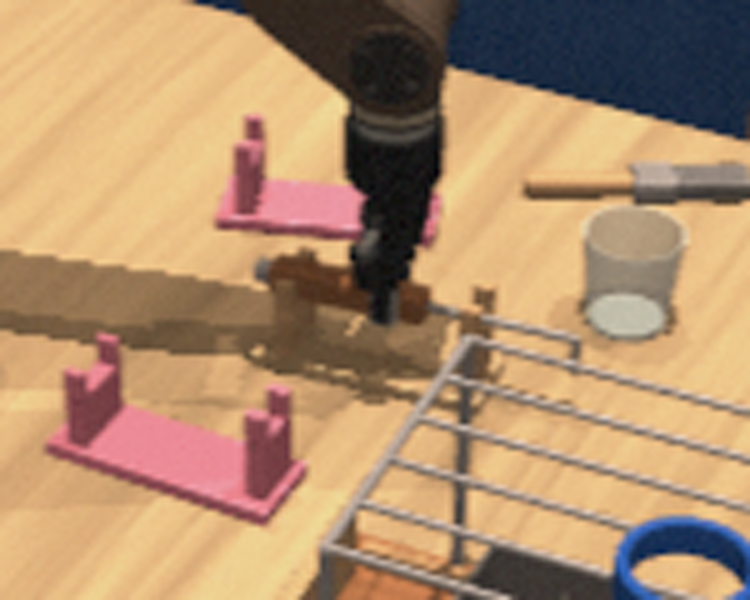

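```bash
python3 - <<'E'
from h import *
for p,y in [((.472,.281,.2),.107),((.43,.20,.2),.107),((.43,-.079,.2),.25),((.4506,-.0788,.1296),.25)]: print(cmd(p,toolR(y)))
E
```

```text
(array([-0.1444,  0.0002,  0.    ]), array([ 0.0003,  0.0002, -0.0018]))
(array([-0.1446, -0.0759, -0.0504]), array([ 0.0003,  0.0002, -0.0018]))
(array([-0.1451, -0.3533, -0.0803]), array([-0.1427,  0.0003, -0.0018]))
(array([-0.0747, -0.3554, -0.0598]), array([-0.1427,  0.0003, -0.0018]))
```

Request:
{"op": "play_rows", "data": {
  "claw": [255,255,255,255,255,255,255,255,255,255,255,255,255,255,255,255,255,255,255,255],
  "travel": [
    [-0.015,0,0],
    [-0.04,0,0],
    [-0.075,0,0],
    [-0.11,0,0],
    [-0.145,0,0],
    [-0.145,-0.02,-0.015],
    [-0.145,-0.05,-0.035],
    [-0.145,-0.08,-0.05],
    [-0.145,-0.12,-0.054],
    [-0.145,-0.16,-0.06],
    [-0.145,-0.2,-0.064],
    [-0.145,-0.24,-0.07],
    [-0.145,-0.28,-0.075],
    [-0.145,-0.32,-0.08],
    [-0.145,-0.353,-0.08],
    [-0.145,-0.355,-0.08],
    [-0.12,-0.355,-0.07],
    [-0.09,-0.355,-0.06],
    [-0.075,-0.355,-0.06],
    [-0.075,-0.355,-0.06]
  ],
  "dr": [
    [0,0,0],
    [0,0,0],
    [0,0,0],
    [0,0,0],
    [0,0,0],
    [0,0,0],
    [0,0,0],
    [0,0,0],
    [-0.02,0,0],
    [-0.04,0,0],
    [-0.06,0,0],
    [-0.08,0,0],
    [-0.1,0,0],
    [-0.12,0,0],
    [-0.143,0,0],
    [-0.143,0,0],
    [-0.143,0,0],
    [-0.143,0,0],
    [-0.143,0,0],
    [-0.143,0,0]
  ],
  "force": 110
}}

```text
time: 6.75
eef_pos: [0.4479, -0.0767, 0.1269]
tcp_rot: [-0.086, 0.704, 0.091, 0.699]
contact_force: [0.6, 0.4, -2.2]
opening: 0.281
```

```bash
python3 - <<'E'
from h import *
st=state();print(st["time"],st["qpos"].round(4),st["eef_pos"].round(4),st["contact_force"].round(2),st["wrist_torque"].round(3))
d=grab("wrist");save(d,"w4.png",s=1.5);np.savez("/tmp/w4.npz",**d)
d=grab("scene");save(d,"s4.png",(210,120,380,290),3.5);np.savez("/tmp/s4.npz",**d)
for n,q in[("tip",np.array([.0196,0,.149])),("rodcorner",np.array([-.0144,0,.149]))]:
  p=st["eef_pos"]+Ro.from_quat(st["tcp_rot"]).as_matrix()@q
  print(n,p.round(4),"pix in s4",(np.array(proj(d,p))-[210,120])*3.5)
d=grab("top");save(d,"t4.png",(210,50,330,220),3.5);np.savez("/tmp/t4.npz",**d)
print((np.array(proj(d,p))-[210,50])*3.5)
E
```

```text
6.75 [-3.9450e-01 -8.9600e-02  2.1866e+00  2.1000e-03  1.0530e+00 -2.2172e+00] [ 0.4479 -0.0767  0.1269] [ 0.63  0.44 -2.17] [ 0.001  0.043 -0.008]
tip [ 0.5921 -0.0396  0.1065] pix in s4 [201.53195471 311.32807227]
rodcorner [ 0.5923 -0.0397  0.1405] pix in s4 [202.0084336  283.82590554]
[219.0908193  437.46398583]
```

View pics/w4.png

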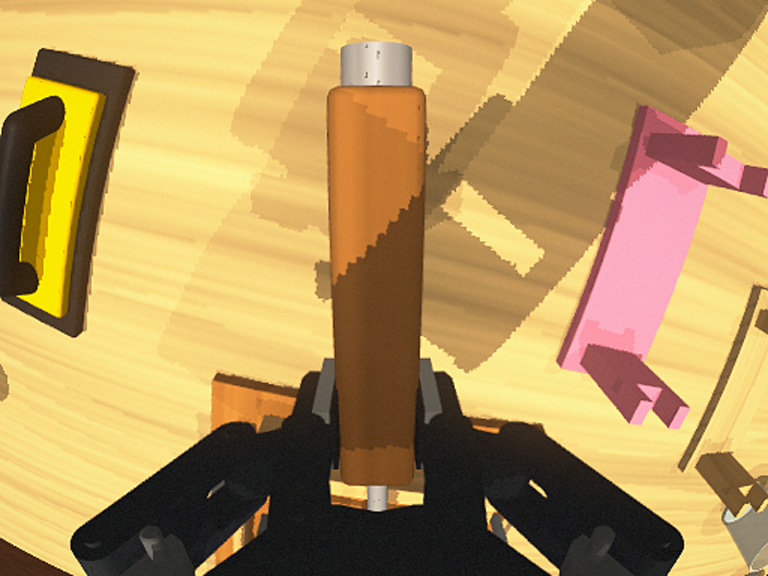

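View pics/s4.png

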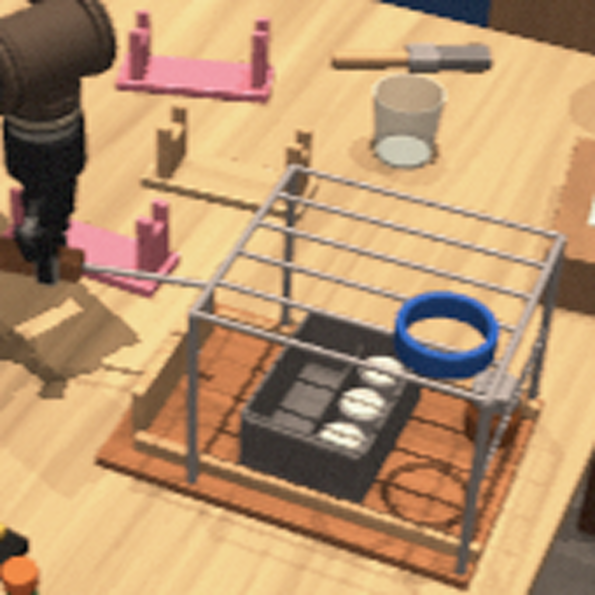

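View pics/t4.png

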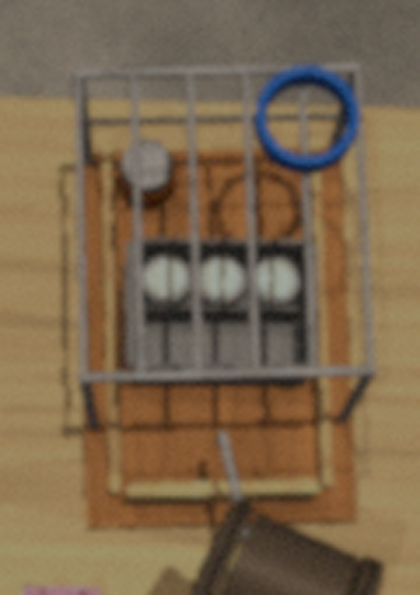

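```bash
python3 - <<'E'
from h import *
print(cmd((.5456,-.0748,.128),toolR(.25)),cmd((.5456,-.0748,.0856),toolR(.25)))
E
```

```text
(array([ 0.003 , -0.0203,  0.0927]), array([ 0.0009,  0.0015, -0.0011])) (array([ 0.0454, -0.0204,  0.0926]), array([ 0.0009,  0.0015, -0.0011]))
```

Request:
{"op": "play_rows", "data": {
  "claw": [255,255,255,255,255,255,255],
  "travel": [
    [0.0,-0.005,0.02],
    [0.0,-0.01,0.045],
    [0.0,-0.015,0.07],
    [0.0,-0.02,0.088],
    [0.0,-0.02,0.0925],
    [0.0,-0.02,0.0925],
    [0.0,-0.02,0.0925]
  ],
  "dr": [
    [0,0,0],
    [0,0,0],
    [0,0,0],
    [0,0,0],
    [0,0,0],
    [0,0,0],
    [0,0,0]
  ]
}}

```text
time: 7.6
eef_pos: [0.5447, -0.0743, 0.1314]
tcp_rot: [-0.088, 0.701, 0.089, 0.702]
contact_force: [0.1, -0.1, -2.9]
opening: 0.281
```

```bash
python3 - <<'E'
from h import *
st=state();print(st["time"],st["qpos"].round(4),st["eef_pos"].round(4),st["contact_force"].round(2),st["wrist_torque"].round(3))
d=grab("wrist");save(d,"w5.png",s=1.5)
d=grab("scene");save(d,"s5.png",(230,150,350,270),5)
for n,q in[("tip",np.array([.0196,0,.149])),("rodcorner",np.array([-.0144,0,.149]))]:
  p=st["eef_pos"]+Ro.from_quat(st["tcp_rot"]).as_matrix()@q
  print(n,p.round(4),"pix in s5",(np.array(proj(d,p))-[230,150])*5)
d=grab("top");save(d,"t5.png",(220,80,320,200),5)
print((np.array(proj(d,p))-[220,80])*5)
print(cmd((.5456,-.0748,.0856),toolR(.25)))
E
```

```text
7.6 [-3.2090e-01  1.1760e-01  1.9675e+00  1.8000e-03  1.0561e+00 -2.1437e+00] [ 0.5447 -0.0743  0.1314] [ 0.05 -0.13 -2.94] [ 0.046  0.043 -0.014]
tip [ 0.6891 -0.0373  0.112 ] pix in s5 [324.17038851 332.09182951]
rodcorner [ 0.6891 -0.0373  0.146 ] pix in s5 [326.49627425 292.08441716]
[262.73087683 312.88802022]
(array([ 0.0455, -0.0006,  0.0008]), array([ 0.0006,  0.0013, -0.0012]))
```

View pics/s5.png

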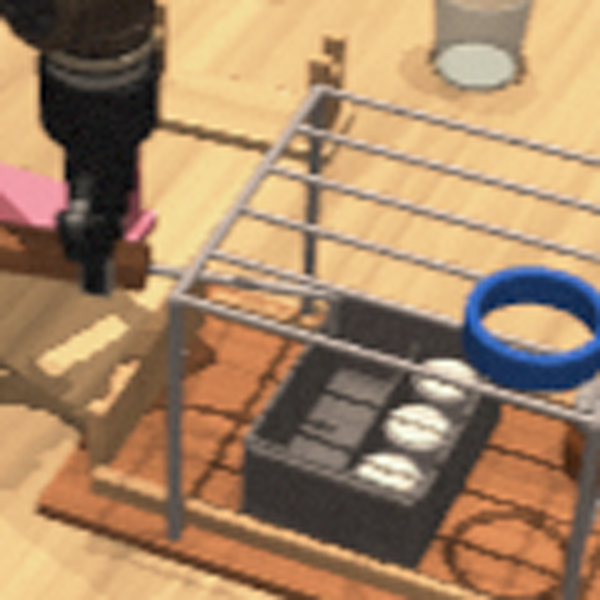

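View pics/t5.png

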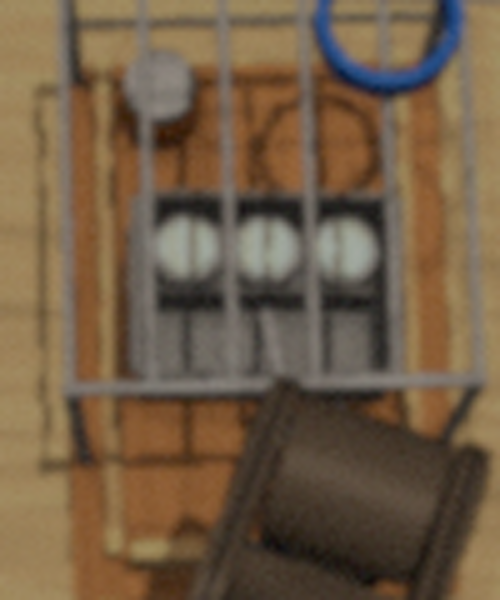

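Request:
{"op": "play_rows", "data": {
  "claw": [255,255,255,255,255,255],
  "travel": [
    [0.012,0,0],
    [0.026,0,0],
    [0.038,0,0],
    [0.0455,0,0],
    [0.0455,0,0],
    [0.0455,0,0]
  ],
  "dr": [
    [0,0,0],
    [0,0,0],
    [0,0,0],
    [0,0,0],
    [0,0,0],
    [0,0,0]
  ]
}}

```text
time: 8.35
eef_pos: [0.5446, -0.0744, 0.0852]
tcp_rot: [-0.088, 0.701, 0.089, 0.702]
contact_force: [-0.3, -0.8, -1.6]
opening: 0.283
```

```bash
python3 - <<'E'
from h import *
st=state();print(st["time"],st["qpos"].round(4),st["eef_pos"].round(4),st["contact_force"].round(2),st["wrist_torque"].round(3))
R=Ro.from_quat(st["tcp_rot"]).as_matrix()
d=grab("scene");save(d,"s6.png",(230,150,350,270),5)
for n,q in[("tip",np.array([.0196,0,.149])),("rodcorner",np.array([-.0144,0,.149]))]:
  p=st["eef_pos"]+R@q
  print(n,p.round(4),"pix",(np.array(proj(d,p))-[230,150])*5)
print("pull dir in tool per m",(R.T@-np.array([np.cos(.055),np.sin(.055),0])).round(4),"up",(R.T@[0,0,1]).round(4))
E
```

```text
8.35 [-3.2110e-01  1.8220e-01  1.9911e+00  2.0000e-03  9.6850e-01 -2.1437e+00] [ 0.5446 -0.0744  0.0852] [-0.33 -0.75 -1.56] [-0.081 -0.014 -0.03 ]
tip [ 0.689  -0.0374  0.0658] pix [320.79431013 384.77729187]
rodcorner [ 0.689  -0.0374  0.0998] pix [323.05111811 346.26758176]
pull dir in tool per m [-4.000e-04  1.944e-01 -9.809e-01] up [-1.0e+00  1.5e-03  7.0e-04]
```

View pics/s6.png

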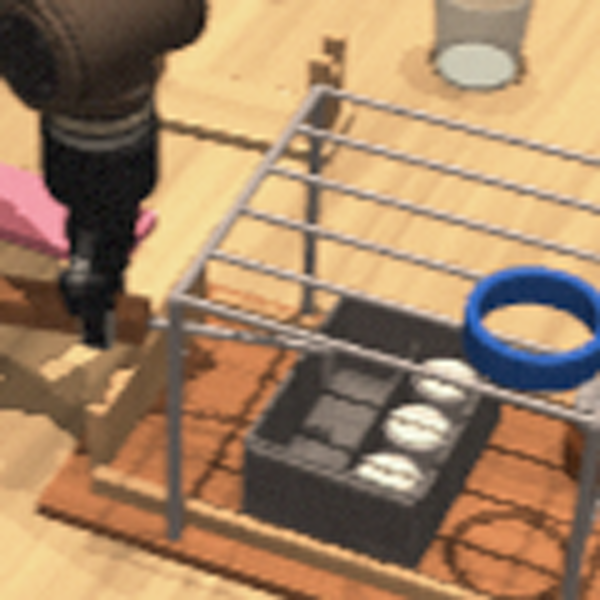

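Request:
{"op": "play_rows", "data": {
  "claw": [255,255,255,255,255,255,255,255,255,255,255],
  "travel": [
    [0,0.0006,-0.003],
    [0,0.0012,-0.006],
    [0,0.0016,-0.008],
    [0,0.0019,-0.0098],
    [0,0.0022,-0.0115],
    [0,0.0025,-0.013],
    [0,0.0028,-0.0145],
    [0,0.0031,-0.016],
    [0,0.0034,-0.0175],
    [0,0.0037,-0.019],
    [0,0.004,-0.0205]
  ],
  "dr": [
    [0,0,0],
    [0,0,0],
    [0,0,0],
    [0,0,0],
    [0,0,0],
    [0,0,0],
    [0,0,0],
    [0,0,0],
    [0,0,0],
    [0,0,0],
    [0,0,0]
  ]
}}

```text
time: 9.5
eef_pos: [0.5244, -0.0758, 0.0859]
tcp_rot: [-0.088, 0.701, 0.089, 0.702]
contact_force: [3.1, 0.4, -3.4]
opening: 0.283
```

```bash
python3 - <<'E'
from h import *
st=state();print(st["time"],st["eef_pos"].round(4),st["contact_force"].round(2),st["wrist_torque"].round(3))
print((st["eef_pos"]+Ro.from_quat(st["tcp_rot"]).as_matrix()@[.0196,0,.149]).round(4))
E
```

```text
9.5 [ 0.5244 -0.0758  0.0859] [ 3.06  0.41 -3.37] [-0.052 -0.296 -0.121]
[ 0.6688 -0.0389  0.0667]
```

Request:
{"op": "play_rows", "data": {
  "claw": [255,255,255,255,255,255,255,255,255,255,255,255,255,255,255,255,255,255,255,255],
  "travel": [
    [0,0.0004,-0.002],
    [0,0.0008,-0.004],
    [0,0.0014,-0.007],
    [0,0.002,-0.01],
    [0,0.0026,-0.013],
    [0,0.0032,-0.016],
    [0,0.0038,-0.019],
    [0,0.0044,-0.022],
    [0,0.005,-0.025],
    [0,0.0056,-0.028],
    [0,0.0062,-0.031],
    [0,0.0068,-0.034],
    [0,0.0074,-0.037],
    [0,0.008,-0.04],
    [0,0.0086,-0.043],
    [0,0.0092,-0.046],
    [0,0.0098,-0.049],
    [0,0.0104,-0.052],
    [0,0.011,-0.055],
    [0,0.0116,-0.058]
  ],
  "dr": [
    [0,0,0],
    [0,0,0],
    [0,0,0],
    [0,0,0],
    [0,0,0],
    [0,0,0],
    [0,0,0],
    [0,0,0],
    [0,0,0],
    [0,0,0],
    [0,0,0],
    [0,0,0],
    [0,0,0],
    [0,0,0],
    [0,0,0],
    [0,0,0],
    [0,0,0],
    [0,0,0],
    [0,0,0],
    [0,0,0]
  ]
}}

```text
time: 11.5
eef_pos: [0.4652, -0.079, 0.0858]
tcp_rot: [-0.088, 0.701, 0.089, 0.703]
contact_force: [3.2, 0.8, -3.0]
opening: 0.287
```

```bash
python3 - <<'E'
from h import *
st=state();print(st["time"],st["eef_pos"].round(4),st["contact_force"].round(2),st["wrist_torque"].round(3))
R=Ro.from_quat(st["tcp_rot"]).as_matrix()
print((st["eef_pos"]+R@[.0196,0,.149]).round(4))
print("pull",(R.T@-np.array([np.cos(.055),np.sin(.055),0])).round(4))
d=grab("scene");save(d,"s7.png",(230,150,350,270),5)
d=grab("top");save(d,"t7.png",(220,80,320,200),5)
E
```

```text
11.5 [ 0.4652 -0.079   0.0858] [ 3.23  0.79 -2.97] [-0.032 -0.394 -0.065]
[ 0.6096 -0.0421  0.0666]
pull [-0.0026  0.1941 -0.981 ]
```

View pics/s7.png

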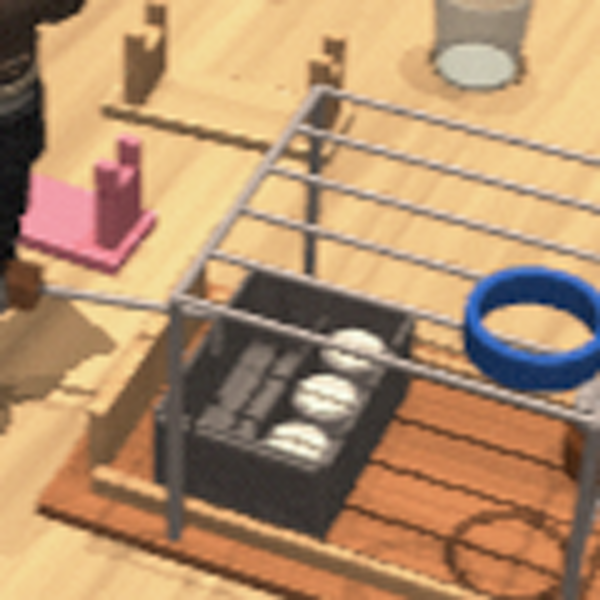

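View pics/t7.png

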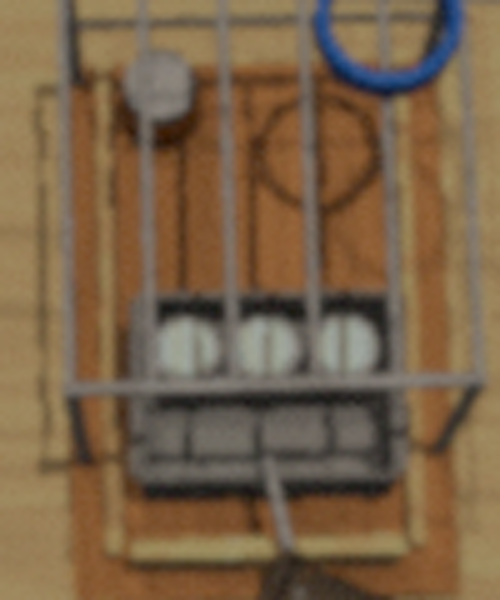

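Request:
{"op": "play_rows", "data": {
  "claw": [255,255,255,255,255,255,255,255,255,255,255,255],
  "travel": [
    [0,0.0005,-0.0025],
    [0,0.001,-0.005],
    [0,0.0015,-0.0075],
    [0,0.002,-0.01],
    [0,0.0025,-0.0125],
    [0,0.003,-0.015],
    [0,0.0035,-0.0175],
    [0,0.004,-0.02],
    [0,0.0044,-0.022],
    [0,0.0047,-0.0235],
    [0,0.005,-0.025],
    [0,0.0052,-0.026]
  ],
  "dr": [
    [0,0,0],
    [0,0,0],
    [0,0,0],
    [0,0,0],
    [0,0,0],
    [0,0,0],
    [0,0,0],
    [0,0,0],
    [0,0,0],
    [0,0,0],
    [0,0,0],
    [0,0,0]
  ]
}}

```text
time: 12.8
eef_pos: [0.4383, -0.0804, 0.0858]
tcp_rot: [-0.088, 0.701, 0.089, 0.702]
contact_force: [3.4, 0.7, -3.6]
opening: 0.284
```

```bash
python3 - <<'E'
from h import *
st=state();print(st["time"],st["eef_pos"].round(4),st["contact_force"].round(2),st["wrist_torque"].round(3))
R=Ro.from_quat(st["tcp_rot"]).as_matrix()
print((st["eef_pos"]+R@[.0196,0,.149]).round(4))
d=grab("top");save(d,"t8.png",(220,80,320,200),5)
E
```

```text
12.8 [ 0.4383 -0.0804  0.0858] [ 3.36  0.75 -3.62] [-0.016 -0.54  -0.131]
[ 0.5827 -0.0434  0.0665]
```

View pics/t8.png

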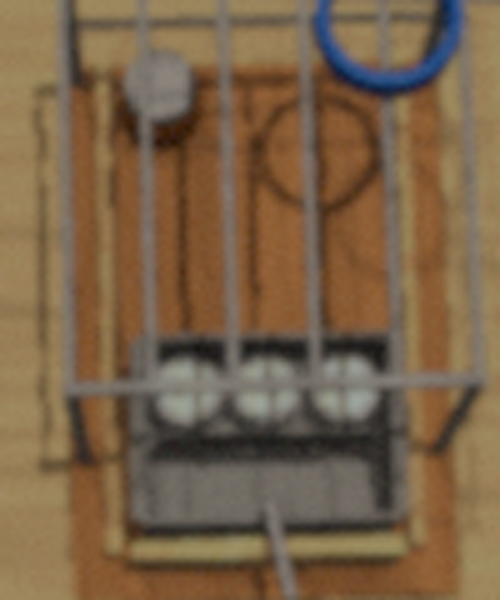

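Request:
{"op": "play_rows", "data": {
  "claw": [255,255,255,255,255],
  "travel": [
    [0,0.0002,-0.001],
    [0,0.0004,-0.002],
    [0,0.0006,-0.003],
    [0,0.0008,-0.004],
    [0,0.001,-0.005]
  ],
  "dr": [
    [0,0,0],
    [0,0,0],
    [0,0,0],
    [0,0,0],
    [0,0,0]
  ]
}}

```text
time: 13.35
eef_pos: [0.433, -0.0806, 0.0857]
tcp_rot: [-0.088, 0.701, 0.089, 0.702]
contact_force: [3.1, -0.2, -2.4]
opening: 0.28
```

Request:
{"op": "play_rows", "data": {
  "claw": [255,255,255],
  "travel": [
    [0,0.0002,-0.001],
    [0,0.0004,-0.002],
    [0,0.0004,-0.002]
  ],
  "dr": [
    [0,0,0],
    [0,0,0],
    [0,0,0]
  ]
}}

```text
time: 13.65
eef_pos: [0.431, -0.0807, 0.0857]
tcp_rot: [-0.088, 0.701, 0.089, 0.702]
contact_force: [3.6, -0.4, -2.7]
opening: 0.287
```

Request:
{"op": "play_rows", "data": {
  "claw": [255,255,255,255],
  "travel": [
    [0,0.0001,-0.0007],
    [0,0.0003,-0.0014],
    [0,0.0004,-0.002],
    [0,0.0004,-0.002]
  ],
  "dr": [
    [0,0,0],
    [0,0,0],
    [0,0,0],
    [0,0,0]
  ]
}}

```text
time: 14.05
eef_pos: [0.4308, -0.0807, 0.086]
tcp_rot: [-0.088, 0.699, 0.088, 0.704]
contact_force: [11.0, 2.6, -7.8]
opening: 0.286
```

Request:
{"op": "play_rows", "data": {
  "claw": [255,255,255],
  "travel": [
    [0,0.0004,-0.0019],
    [0,0.0004,-0.0019],
    [0,0.0004,-0.0019]
  ],
  "dr": [
    [0,0,0],
    [0,0,0],
    [0,0,0]
  ]
}}

```text
time: 14.35
eef_pos: [0.4308, -0.0804, 0.086]
tcp_rot: [-0.088, 0.697, 0.088, 0.706]
contact_force: [13.8, 2.8, -10.4]
opening: 0.277
```

```bash
python3 - <<'E'
from h import *
st=state();print(st["time"],st["eef_pos"].round(4),st["contact_force"].round(2),st["wrist_torque"].round(3))
R=Ro.from_quat(st["tcp_rot"]).as_matrix();print(R.round(4).tolist())
print((st["eef_pos"]+R@[.0196,0,.149]).round(4))
E
```

```text
14.35 [ 0.4308 -0.0804  0.086 ] [ 13.83   2.81 -10.38] [ 0.202 -1.387 -0.187]
[[0.0134, -0.2456, 0.9693], [0.0017, 0.9694, 0.2456], [-0.9999, -0.0017, 0.0134]]
[ 0.5755 -0.0438  0.0684]
```

Request:
{"op": "play_rows", "data": {
  "claw": [255,255],
  "travel": [
    [0,0.0002,-0.0012],
    [0,0.0002,-0.0012]
  ],
  "dr": [
    [0,0.004,0],
    [0,0.004,0]
  ]
}}

```text
time: 14.55
eef_pos: [0.4308, -0.0803, 0.0857]
tcp_rot: [-0.087, 0.697, 0.087, 0.706]
contact_force: [10.3, 1.9, -8.4]
opening: 0.284
```

```bash
python3 - <<'E'
from h import *
st=state();print(st["time"],st["eef_pos"].round(4),st["contact_force"].round(2),st["wrist_torque"].round(3))
R=Ro.from_quat(st["tcp_rot"]).as_matrix();print(R[2].round(4).tolist())
print((st["eef_pos"]+R@[.0196,0,.149]).round(4))
E
```

```text
14.55 [ 0.4308 -0.0803  0.0857] [10.27  1.91 -8.44] [ 0.063 -1.115 -0.131]
[-0.9999, -0.0022, 0.0129]
[ 0.5755 -0.0438  0.0681]
```

Request:
{"op": "play_rows", "data": {
  "claw": [255,255,255,255],
  "travel": [
    [0,0.0003,-0.0014],
    [0,0.0003,-0.0014],
    [0,0.0003,-0.0014],
    [0,0.0003,-0.0014]
  ],
  "dr": [
    [0,0.006,0],
    [0,0.006,0],
    [0,0.006,0],
    [0,0.006,0]
  ]
}}

```text
time: 14.95
eef_pos: [0.4307, -0.0802, 0.0857]
tcp_rot: [-0.088, 0.698, 0.086, 0.706]
contact_force: [10.7, 1.5, -7.6]
opening: 0.283
```

```bash
python3 - <<'E'
from h import *
st=state();print(st["time"],st["eef_pos"].round(4),st["contact_force"].round(2),st["wrist_torque"].round(3))
R=Ro.from_quat(st["tcp_rot"]).as_matrix();print(R[2].round(4).tolist())
d=grab("top");save(d,"t9.png",(220,80,320,200),5)
E
```

```text
14.95 [ 0.4307 -0.0802  0.0857] [10.67  1.46 -7.63] [ 0.101 -1.147 -0.086]
[-0.9999, -0.003, 0.0109]
```

View pics/t9.png

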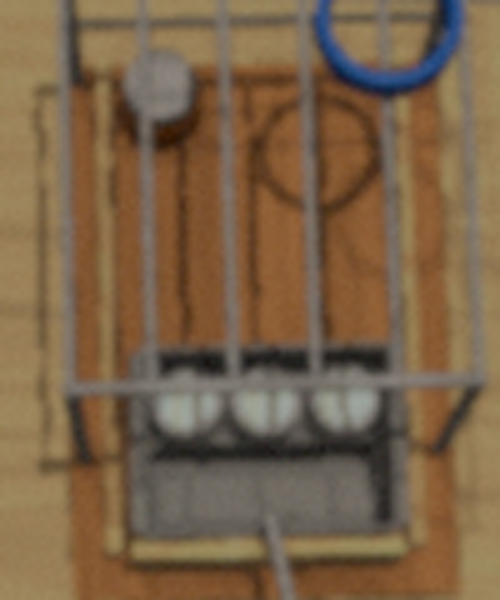

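Request:
{"op": "play_rows", "data": {
  "claw": [255,255,255,255],
  "travel": [
    [0,0.0003,-0.0016],
    [0,0.0003,-0.0016],
    [0,0.0003,-0.0016],
    [0,0.0003,-0.0016]
  ],
  "dr": [
    [0,0.008,0],
    [0,0.008,0],
    [0,0.008,0],
    [0,0.008,0]
  ]
}}

```text
time: 15.4
eef_pos: [0.4307, -0.0801, 0.0859]
tcp_rot: [-0.088, 0.699, 0.086, 0.705]
contact_force: [9.9, 1.0, -5.8]
opening: 0.282
```

Request:
{"op": "play_rows", "data": {
  "claw": [255,255,255,255],
  "travel": [
    [0,0.0004,-0.0019],
    [0,0.0004,-0.0019],
    [0,0.0004,-0.0019],
    [0,0.0004,-0.0019]
  ],
  "dr": [
    [0,0.007,0],
    [0,0.007,0],
    [0,0.007,0],
    [0,0.007,0]
  ]
}}

```text
time: 15.8
eef_pos: [0.4307, -0.08, 0.0862]
tcp_rot: [-0.088, 0.7, 0.085, 0.704]
contact_force: [10.2, 2.1, -6.1]
opening: 0.284
```

Request:
{"op": "play_rows", "data": {
  "claw": [255,255,255,255,255],
  "travel": [
    [0,0.0004,-0.0021],
    [0,0.0004,-0.0021],
    [0,0.0004,-0.0021],
    [0,0.0004,-0.0021],
    [0,0.0004,-0.0021]
  ],
  "dr": [
    [0,0.006,0],
    [0,0.006,0],
    [0,0.006,0],
    [0,0.006,0],
    [0,0.006,0]
  ]
}}

```text
time: 16.3
eef_pos: [0.4307, -0.0799, 0.0865]
tcp_rot: [-0.088, 0.699, 0.084, 0.704]
contact_force: [12.7, 3.0, -7.5]
opening: 0.287
```

Request:
{"op": "play_rows", "data": {
  "claw": [255,255,255,255,255],
  "travel": [
    [0,0.0002,-0.0019],
    [0,0.0002,-0.0019],
    [0,0.0002,-0.0019],
    [0,0.0002,-0.0019],
    [0,0.0002,-0.0019]
  ],
  "dr": [
    [0,0.006,0],
    [0,0.006,0],
    [0,0.006,0],
    [0,0.006,0],
    [0,0.006,0]
  ]
}}

```text
time: 16.8
eef_pos: [0.4307, -0.0798, 0.0866]
tcp_rot: [-0.088, 0.7, 0.084, 0.704]
contact_force: [11.8, 3.4, -8.1]
opening: 0.283
```

```bash
python3 - <<'E'
from h import *
st=state();print(st["time"],st["eef_pos"].round(4),st["contact_force"].round(2),st["wrist_torque"].round(3))
R=Ro.from_quat(st["tcp_rot"]).as_matrix();print(R.round(4).tolist())
d=grab("wrist");save(d,"w10.png",s=1.5)
d=grab("scene");save(d,"s10.png",(200,130,350,270),5)
print("fwd12 (rack dir)",(R.T@(np.array([np.cos(.055),np.sin(.055),0])*.012)).round(4))
E
```

```text
16.8 [ 0.4307 -0.0798  0.0866] [11.79  3.45 -8.13] [ 0.302 -1.408 -0.025]
[[0.007, -0.2412, 0.9705], [-0.0057, 0.9705, 0.2412], [-1.0, -0.0072, 0.0054]]
fwd12 (rack dir) [ 0.0001 -0.0022  0.0118]
```

View pics/w10.png

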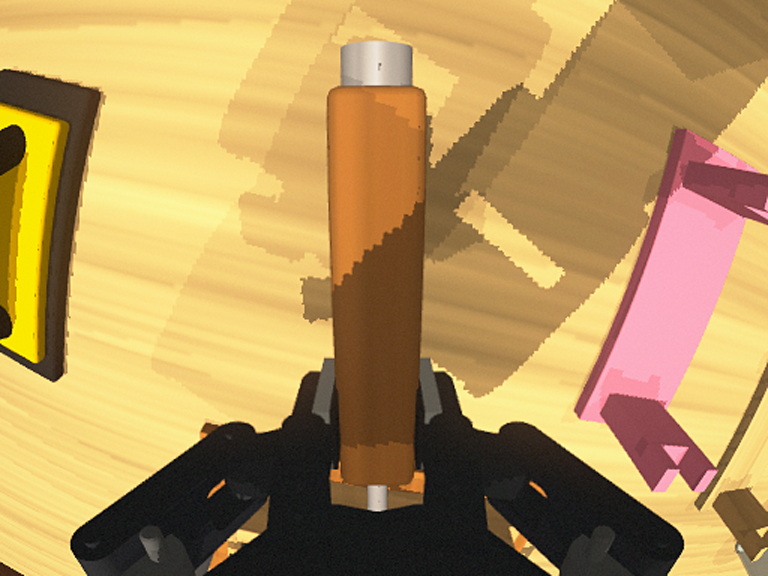

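View pics/s10.png

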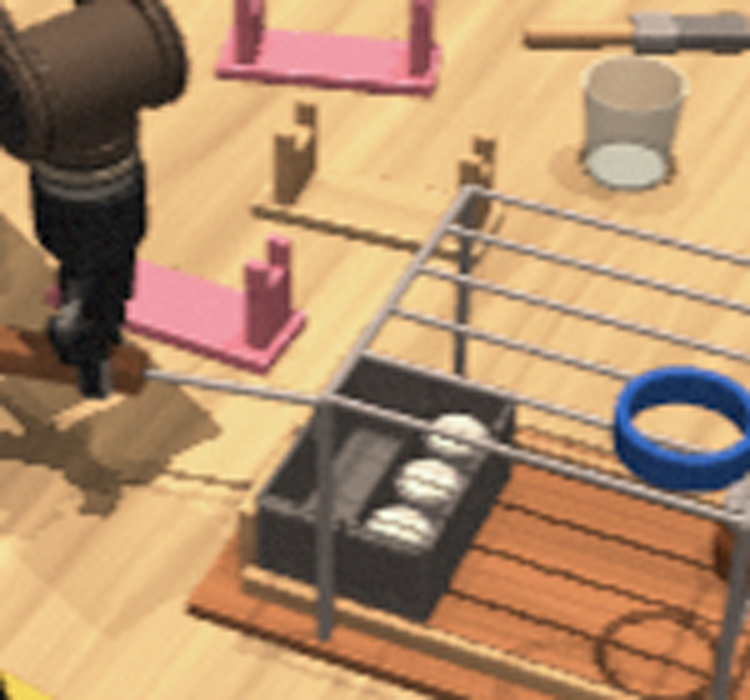

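Request:
{"op": "play_rows", "data": {
  "claw": [255,255,255,255,255,255,255,255,255,255,255,255],
  "travel": [
    [0,-0.0005,0.002],
    [0,-0.001,0.005],
    [0,-0.0018,0.009],
    [0,-0.0024,0.012],
    [0,-0.0024,0.012],
    [-0.01,-0.0024,0.012],
    [-0.025,-0.0024,0.012],
    [-0.045,-0.0024,0.012],
    [-0.07,-0.0024,0.012],
    [-0.09,-0.0024,0.006],
    [-0.11,-0.0024,0.0],
    [-0.11,-0.0024,0.0]
  ],
  "dr": [
    [0,0,0],
    [0,0,0],
    [0,0,0],
    [0,0,0],
    [0,0,0],
    [0,0,0],
    [0,0,0],
    [0,0,0],
    [0,0,0],
    [0,0,0],
    [0,0,0],
    [0,0,0]
  ]
}}

```text
time: 18.1
eef_pos: [0.4319, -0.0823, 0.2004]
tcp_rot: [-0.089, 0.697, 0.082, 0.706]
contact_force: [-0.1, -0.7, -2.6]
opening: 0.284
```

```bash
python3 - <<'E'
from h import *
st=state();print(st["time"],st["eef_pos"].round(4),st["contact_force"].round(2),st["wrist_torque"].round(3))
g=np.load("/tmp/grasp.npz");G=Ro.from_quat(g["q"]).as_matrix();p=g["p"];print(p)
for q in [(.43,.2,.2),(p[0],p[1],.2),(p[0],p[1],.1),p+[0,0,.001]]: print(cmd(q,G))
d=grab("scene");save(d,"s11.png",(180,110,340,270),4.5)
d=grab("top");save(d,"t11.png",(140,80,320,260),3.3)
E
```

```text
18.1 [ 0.4319 -0.0823  0.2004] [-0.1  -0.71 -2.58] [0.016 0.042 0.036]
[0.47199541 0.28110887 0.05557458]
(array([-0.0021,  0.2745,  0.0662]), array([0.1359, 0.0115, 0.0129]))
(array([-0.0022,  0.3431,  0.1265]), array([0.1359, 0.0115, 0.0129]))
(array([0.0978, 0.3443, 0.1254]), array([0.1359, 0.0115, 0.0129]))
(array([0.1412, 0.3448, 0.1249]), array([0.1359, 0.0115, 0.0129]))
```

View pics/s11.png

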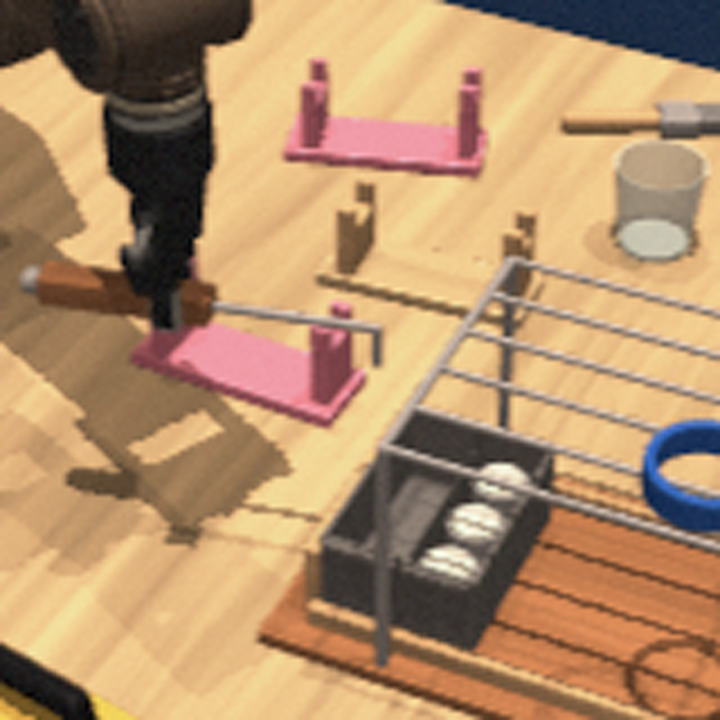

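View pics/t11.png

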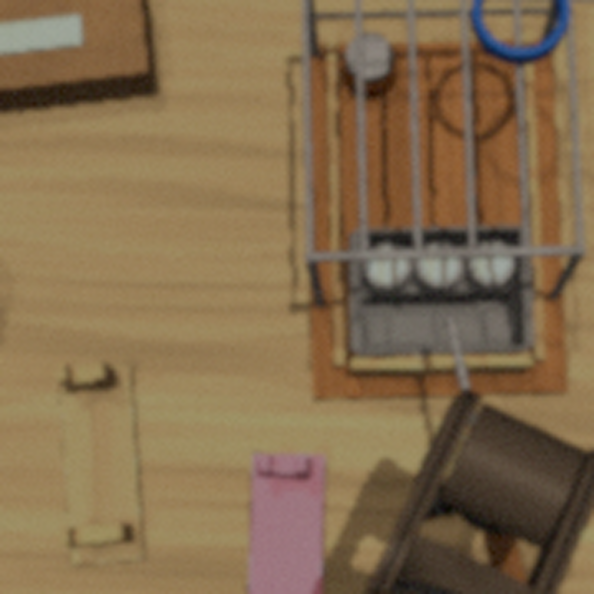

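```bash
python3 - <<'E'
from h import *
st=state();R=Ro.from_quat(st["tcp_rot"]).as_matrix()
d=dict(np.load("/tmp/s4.npz"))
for q in [(-.0144,0,.03),(-.0144,0,.149),(.0196,0,.149),(-.0144,0,-.1)]:
    print(q,((np.array(proj(d,st["eef_pos"]+R@np.array(q)))-[180,110])*4.5).round(0))
E
```

```text
(-0.0144, 0, 0.03) [208. 306.]
(-0.0144, 0, 0.149) [370. 329.]
(0.0196, 0, 0.149) [370. 367.]
(-0.0144, 0, -0.1) [ 37. 281.]
```

Request:
{"op": "play_rows", "data": {
  "claw": [255,255,255,255,255,255,255,255,255,255,255,255,255,255,255,255,255,255],
  "travel": [
    [0,0.03,0.005],
    [0,0.07,0.015],
    [0,0.11,0.025],
    [0,0.15,0.035],
    [0,0.19,0.045],
    [0,0.23,0.055],
    [-0.002,0.274,0.066],
    [-0.002,0.3,0.09],
    [-0.002,0.33,0.115],
    [-0.002,0.343,0.1265],
    [-0.002,0.343,0.1265],
    [0.03,0.3435,0.126],
    [0.06,0.344,0.126],
    [0.08,0.344,0.1255],
    [0.098,0.3443,0.1254],
    [0.105,0.3444,0.1253],
    [0.11,0.3444,0.1253],
    [0.11,0.3444,0.1253]
  ],
  "dr": [
    [0.02,0.011,0.013],
    [0.04,0.011,0.013],
    [0.06,0.011,0.013],
    [0.08,0.011,0.013],
    [0.1,0.011,0.013],
    [0.12,0.011,0.013],
    [0.136,0.0115,0.013],
    [0.136,0.0115,0.013],
    [0.136,0.0115,0.013],
    [0.136,0.0115,0.013],
    [0.136,0.0115,0.013],
    [0.136,0.0115,0.013],
    [0.136,0.0115,0.013],
    [0.136,0.0115,0.013],
    [0.136,0.0115,0.013],
    [0.136,0.0115,0.013],
    [0.136,0.0115,0.013],
    [0.136,0.0115,0.013]
  ]
}}

```text
time: 20.0
eef_pos: [0.4698, 0.2818, 0.0846]
tcp_rot: [-0.036, 0.708, 0.039, 0.704]
contact_force: [-0.2, -0.5, -2.5]
opening: 0.282
```

```bash
python3 - <<'E'
from h import *
st=state();print(st["time"],st["eef_pos"].round(4),st["contact_force"].round(2),st["wrist_torque"].round(3))
g=np.load("/tmp/grasp.npz");G=Ro.from_quat(g["q"]).as_matrix();p=g["p"]
for q in [p+[0,0,.002],p]: print(cmd(q,G))
d=grab("scene");save(d,"s12.png",(220,110,340,210),6)
d=grab("wrist");save(d,"w12.png",s=1.5)
d=grab("top");save(d,"t12.png",(140,150,240,260),5)
E
```

```text
20.0 [0.4698 0.2818 0.0846] [-0.15 -0.49 -2.46] [ 0.003  0.007 -0.014]
(array([ 0.027 , -0.0011,  0.0023]), array([-0.0004, -0.0063, -0.003 ]))
(array([ 0.029 , -0.0011,  0.0023]), array([-0.0004, -0.0063, -0.003 ]))
```

View pics/s12.png

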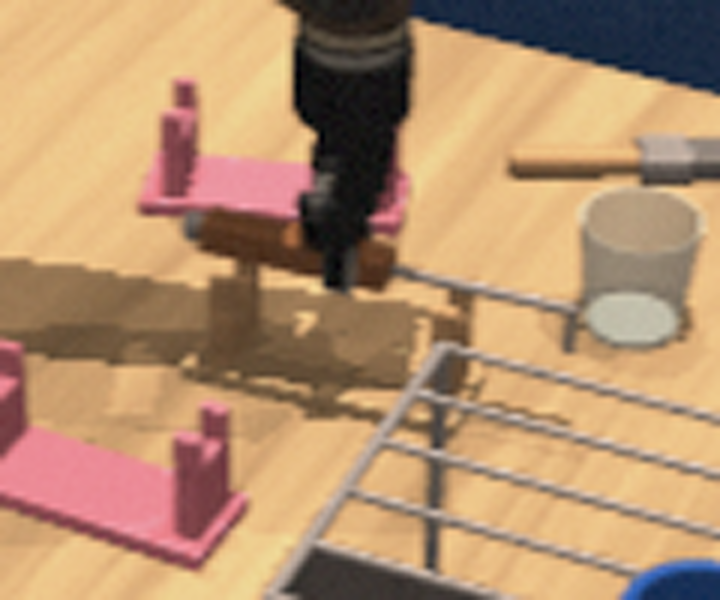

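View pics/w12.png

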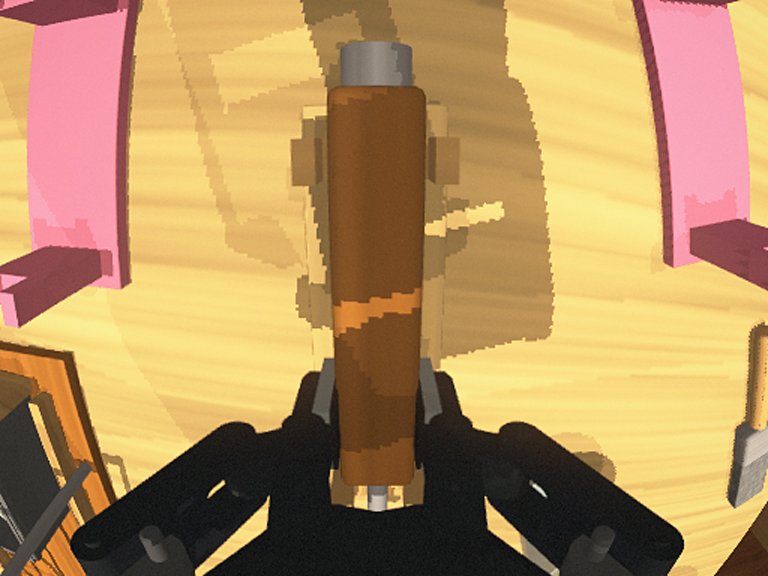

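View pics/t12.png

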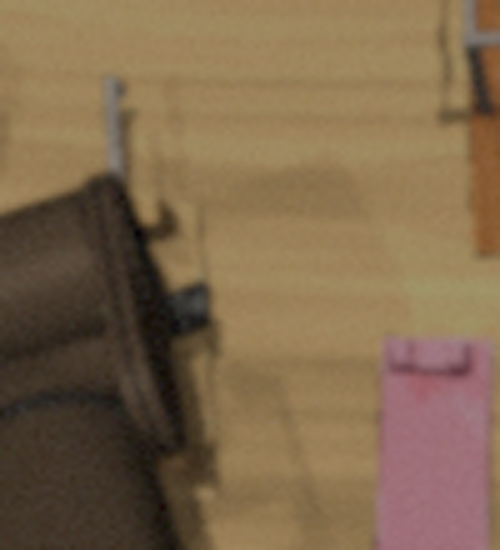

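Request:
{"op": "play_rows", "data": {
  "claw": [255,255,255,255,255,255,0,0,0,0,0,0],
  "travel": [
    [0.01,-0.001,0.002],
    [0.018,-0.001,0.002],
    [0.024,-0.001,0.002],
    [0.027,-0.001,0.002],
    [0.028,-0.001,0.002],
    [0.028,-0.001,0.002],
    [0.028,-0.001,0.002],
    [0.028,-0.001,0.002],
    [0.028,-0.001,0.002],
    [0.028,-0.001,0.002],
    [0.028,-0.001,0.002],
    [0.028,-0.001,0.002]
  ],
  "dr": [
    [0,-0.006,-0.003],
    [0,-0.006,-0.003],
    [0,-0.006,-0.003],
    [0,-0.006,-0.003],
    [0,-0.006,-0.003],
    [0,-0.006,-0.003],
    [0,-0.006,-0.003],
    [0,-0.006,-0.003],
    [0,-0.006,-0.003],
    [0,-0.006,-0.003],
    [0,-0.006,-0.003],
    [0,-0.006,-0.003]
  ]
}}

```text
time: 21.35
eef_pos: [0.4729, 0.2818, 0.0582]
tcp_rot: [-0.037, 0.705, 0.039, 0.707]
contact_force: [0.7, 0.4, 0.1]
opening: 1.003
```

Request:
{"op": "play_rows", "data": {
  "claw": [0,0,0,0,0,0,0],
  "travel": [
    [-0.02,0,0],
    [-0.06,0,0],
    [-0.1,0,0],
    [-0.14,0,0],
    [-0.166,0,0],
    [-0.166,0,0],
    [-0.166,0,0]
  ],
  "dr": [
    [0,0,0],
    [0,0,0],
    [0,0,0],
    [0,0,0],
    [0,0,0],
    [0,0,0],
    [0,0,0]
  ]
}}

```text
time: 22.05
eef_pos: [0.4724, 0.2813, 0.2243]
tcp_rot: [-0.037, 0.705, 0.039, 0.707]
contact_force: [-0.8, -0.9, -0.7]
opening: 1.005
```

```bash
python3 - <<'E'
from h import *
st=state();print(st["time"],st["eef_pos"].round(4),st["contact_force"].round(2),st["opening"])
d=grab("wrist");save(d,"w13.png",s=1.5);np.savez("/tmp/w13.npz",**d)
d=grab("scene");save(d,"s13.png",(200,100,360,280),3.3)
E
```

```text
22.05 [0.4724 0.2813 0.2243] [-0.76 -0.89 -0.71] 1.0047759849325708
```

View pics/w13.png

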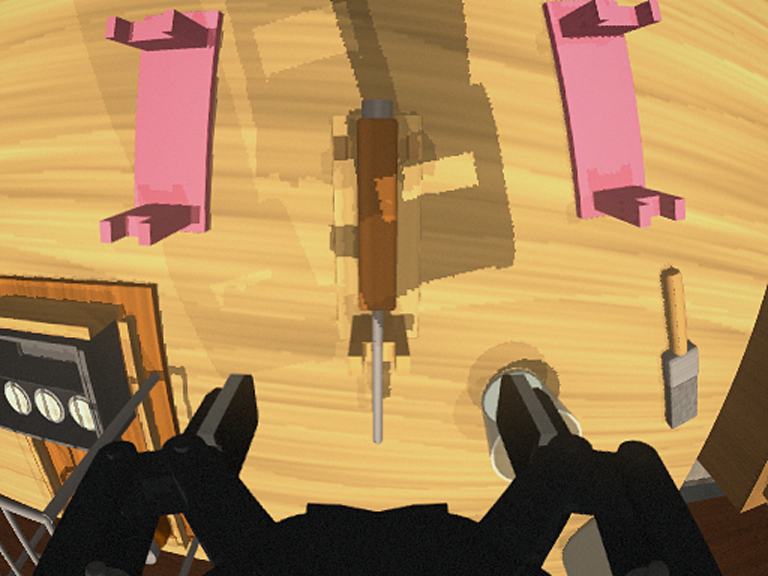

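View pics/s13.png

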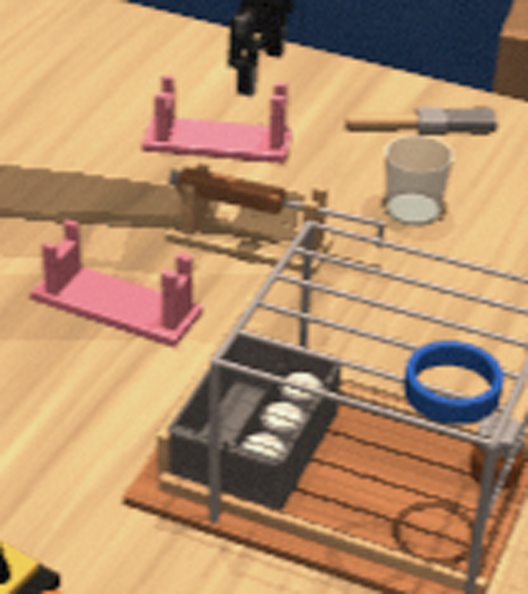

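```bash
python3 - <<'E'
from h import *
print(cmd([.45,0.05,.36],toolR(.055)))
E
```

```text
(array([-0.1384, -0.227 , -0.046 ]), array([ 0.0522, -0.0005, -0.0018]))
```

Request:
{"op": "play_rows", "data": {
  "claw": [0,0,0,0,0,0,0,0,0,0],
  "travel": [
    [-0.05,0,0],
    [-0.1,0,0],
    [-0.138,-0.227,-0.046],
    [-0.138,-0.227,-0.046],
    [-0.138,-0.227,-0.046],
    [-0.138,-0.227,-0.046],
    [-0.138,-0.227,-0.046],
    [-0.138,-0.227,-0.046],
    [-0.138,-0.227,-0.046],
    [-0.138,-0.227,-0.046]
  ],
  "dr": [
    [0,0,0],
    [0,0,0],
    [0.052,0,0],
    [0.052,0,0],
    [0.052,0,0],
    [0.052,0,0],
    [0.052,0,0],
    [0.052,0,0],
    [0.052,0,0],
    [0.052,0,0]
  ]
}}

```text
time: 23.15
eef_pos: [0.4497, 0.0507, 0.358]
tcp_rot: [-0.019, 0.708, 0.021, 0.706]
contact_force: [-0.4, 0.6, -0.8]
opening: 0.999
```

```bash
python3 - <<'E'
from h import *
d=grab("wrist");save(d,"w14.png",s=1.5);np.savez("/tmp/w14.npz",**d)
u=cv2.resize(d["img"][160:330,100:270],None,fx=3.5,fy=3.5,interpolation=cv2.INTER_CUBIC);cv2.imwrite("pics/c14.png",u[:,:,::-1])
t=grab("top");save(t,"t14.png",(220,90,320,200),5);np.savez("/tmp/t14.npz",**t)
E
```

```text
(no output)
```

View pics/c14.png

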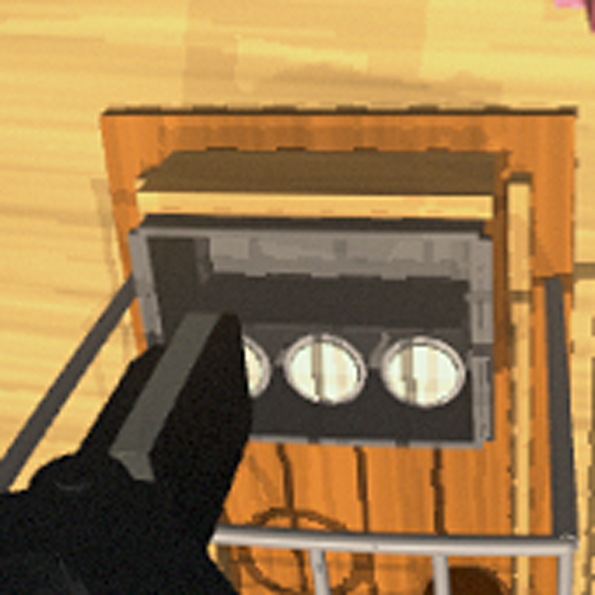

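View pics/t14.png

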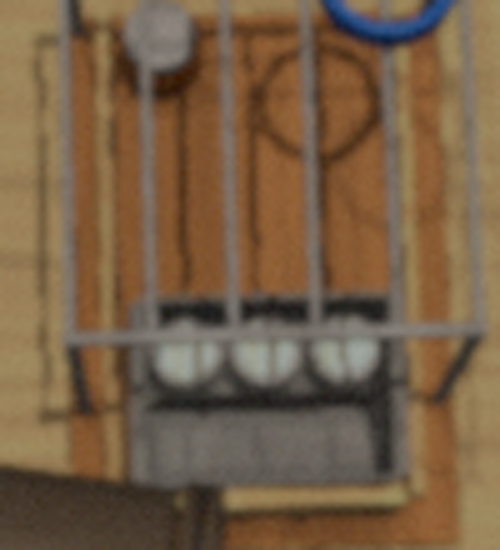

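```bash
python3 - <<'E'
from h import *
w=dict(np.load("/tmp/w14.npz"))
def P(x,y,z,n):
    u,v=100+(x+.5)/3.5-.5,160+(y+.5)/3.5-.5; p=f_z(w,u,v,z); print(n,p.round(4)); return p
def ang(a,b): return np.arctan2(a[0]-b[0],-(a[1]-b[1]))
a=P(138,217,.068,'stopR');b=P(493,217,.068,'stopL');print(ang(a,b))
a=P(135,229,.082,'lipR');b=P(488,237,.082,'lipL');print(ang(a,b))
a=P(252,437,.082,'bkR');b=P(480,445,.082,'bkL');print(ang(a,b))
# edge profiles
g=cv2.cvtColor(w["img"],cv2.COLOR_RGB2GRAY)
for x in(180,250,320,390,450):
    u=int(100+x/3.5); print(u,[(v,int(g[v,u])) for v in range(205,240)])
E
```

```text
stopR [ 0.5766 -0.1291  0.068 ]
stopL [0.5649 0.0414 0.068 ]
0.06880376859329108
lipR [ 0.5762 -0.1256  0.082 ]
lipL [0.5684 0.0397 0.082 ]
0.04708403447247678
bkR [ 0.6898 -0.0758  0.082 ]
bkL [0.684  0.0401 0.082 ]
0.05007301429921772
151 [(205, 87), (206, 85), (207, 84), (208, 88), (209, 85), (210, 83), (211, 90), (212, 88), (213, 84), (214, 93), (215, 188), (216, 200), (217, 195), (218, 193), (219, 181), (220, 178), (221, 62), (222, 54), (223, 58), (224, 64), (225, 103), (226, 130), (227, 97), (228, 55), (229, 61), (230, 58), (231, 57), (232, 60), (233, 57), (234, 59), (235, 59), (236, 61), (237, 60), (238, 57), (239, 54)]
171 [(205, 90), (206, 85), (207, 85), (208, 86), (209, 87), (210, 84), (211, 78), (212, 82), (213, 87), (214, 84), (215, 150), (216, 204), (217, 195), (218, 190), (219, 193), (220, 185), (221, 130), (222, 56), (223, 58), (224, 54), (225, 84), (226, 125), (227, 128), (228, 122), (229, 118), (230, 120), (231, 117), (232, 117), (233, 122), (234, 120), (235, 118), (236, 119), (237, 121), (238, 112), (239, 53)]
191 [(205, 93), (206, 87), (207, 87), (208, 86), (209, 
[... 474 characters left out ...]
, 78), (216, 206), (217, 197), (218, 193), (219, 196), (220, 197), (221, 179), (222, 101), (223, 49), (224, 58), (225, 62), (226, 100), (227, 135), (228, 130), (229, 130), (230, 127), (231, 130), (232, 130), (233, 140), (234, 134), (235, 119), (236, 122), (237, 122), (238, 122), (239, 104)]
228 [(205, 92), (206, 86), (207, 81), (208, 86), (209, 93), (210, 88), (211, 85), (212, 87), (213, 89), (214, 84), (215, 71), (216, 196), (217, 196), (218, 194), (219, 202), (220, 210), (221, 199), (222, 111), (223, 60), (224, 56), (225, 56), (226, 96), (227, 146), (228, 140), (229, 137), (230, 134), (231, 138), (232, 136), (233, 136), (234, 121), (235, 120), (236, 116), (237, 120), (238, 114), (239, 80)]
```

```bash
python3 - <<'E'
from h import *
w=dict(np.load("/tmp/w14.npz"));g=cv2.cvtColor(w["img"],cv2.COLOR_RGB2GRAY).astype(float)
S=[];L=[]
for u in range(148,236,4):
    c=g[:,u]; v=next(v for v in range(217,226) if c[v]<120); v-= (120-c[v])/(c[v-1]-c[v]); S.append(f_z(w,u,v,.068))
    v=next(v for v in range(223,230) if c[v]>90); v-=(c[v]-90)/(c[v]-c[v-1]); L.append(f_z(w,u,v,.082))
S=np.array(S);L=np.array(L)
ps=np.polyfit(S[:,1],S[:,0],1);pl=np.polyfit(L[:,1],L[:,0],1);print(ps,pl,"gap mm",1e3*(np.polyval(pl,-.04)-np.polyval(ps,-.04)),"dyaw",pl[0]-ps[0])
print(ctrl.get_state()["dq"].round(4))
E
```

```text
[-0.05157902  0.56746794] [-0.05530547  0.56806533] gap mm 0.74644583839234 dyaw -0.0037264502021175233
[ 0.0032 -0.0055 -0.0064  0.0009  0.0025 -0.0011]
```

Tote: gap about 0.7 mm and yaw error about 0.004 rad against the stop. The hook is back in its rest, so I'm handing in.

```bash
python3 -c "
from plant import ctrl
print(ctrl.sign_off(), ctrl.get_state()['time'])"
```

```text
the job is handed in; nothing more can be done
the job is handed in; nothing more can be done
```

The tote is home against the stop board and the hook is back in its rest, but one force reading during the hold may have touched the 16 N limit. I handed the job in at about 23 s of the 72 s allowed; sign-off gave no verdict.

**What I did:** I gripped the hook in its plywood rest and put its end about 16 mm down behind the lip. I dragged the tote roughly 95 mm at about 3 N of sliding force until it met the stop. I then held the pull for about 2.5 s before lifting the hook out and laying it back.

**Last checks:**
- **Tote:** the wrist picture puts the front wall about 0.7 mm from the stop, within 0.004 rad of square.
- **Hook:** it lies in both notches, hooked end forward. I judged this by eye from the pictures and did not measure it again.
- **Other objects:** the cup does not look moved in the last pictures. The sander was only partly in view, and the glue bottle was not in the last pictures. The arm never went near either.

**What did not go cleanly:**
- **Peak force:** early in the hold, one reading was 13.8 N in x, 2.8 in y and -10.4 in z, after which I eased off. With the hook's weight taken out, hook on tote comes to about 16 N, and the reading carries about 1 N of noise. So I cannot rule out a brief touch of the 16 N limit.
- **Pull strength:** for the rest of the hold the horizontal pull was about 10 to 13 N. That leaves roughly 7 to 10 N on the board, a little under the 9 N asked for part of the time.

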